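Move four sealed soil samples to the test rack in reverse order

ROBOT

A 6-joint arm with a two-finger parallel gripper is mounted at the origin on a cart in front of the work surface, level with it; the furniture and walls round the work are solid. World frame = base frame: x ahead of the robot, y to its left, z up, the work surface at z = 0. Lengths are in m, angles in rad, forces in N, time in s.
With the tool pointing down it reaches from about 0.25 to 0.725 m from the base axis. Payload 4 kg.
Tool frame: the origin (TCP) lies at the very end of the fingers, on their centre line; the grasp point (between the pads) lies 19 mm behind it (bot.pinch_z is the distance from the TCP to the grasp point, in m); z points along the fingers, x is the direction in which the jaws open and shut, and the axes are right-handed (so a half turn about z gives the same grasp; the last joint's range is limited). The gripper opens to 85 mm and grips with 20 to 120 N. Pads are 22 mm wide; open, the fingers measure 114 mm over their backs; the gripper's body (76 mm by 85 mm) begins 54 mm behind the grasp point. The pads swing forward as they close: fully open they stand 13 mm farther back than shut.
Start: joints at [0, 0.241, 0.005, 1.335, 0, 1.571], TCP at [0.5, -0, 0.231] pointing down, gripper open.
Joint ranges: [-2.72, 2.72], [-1.05, 1.87], [-1.09, 1.28], [-1.99, 2.15], [-1.42, 1.44], [-3.14, 3.14]. Speed limits (rad/s): [2.79, 2.79, 3.14, 3.14, 3.14, 3.14].

INTERFACE

Orientations are given as a unit quaternion [x, y, z, w].
In Python, from workcell import bot gives the robot as it stands. The module is installed in compiled form; this text tells all that it offers.
- The arm moves only by the shell command python3 -m inch 'ROWS'. ROWS is JSON, a list of rows, each a list of 7 numbers: the shift along the tool's x, y, z scaled (see below), then the turn, a rotation vector about the tool's x, y, z scaled (see below), then the gripper command: -1 is fully open, 1 is shut, values between are in proportion. In form: [[x, y, z, wx, wy, wz, gripper], ...]. A call has exactly 8 rows; each row shifts and turns the commanded pose from where the row before left it, along the tool's axes as they then stand; what a row does not reach is not made up. The controller multiplies each number of a shift by 2.5 cm and each number of a turn by 180 degrees. A row lasts 1/10 s, in which the tool goes at most 50 mm and 8.59 degrees, less where a joint would pass 70% of its speed; a pose out of reach is approached as far as the arm can. A call with a number of a shift or a turn outside -1 to 1 is refused whole. A call with a gripper value outside its range is refused whole. The fingers move at their own pace and stop on an object; the grip force is fixed at half the most. Time passes only in rows, so rows that do not move let the fingers close, or fill a call up. It gives the time, the measured TCP pose, the force and the opening at its end, in the units of the state.
- bot.get_obs(): the state, without advancing time (a new reading comes with each control period).
- bot.camera(name): name is "scene" or "side" or "wrist"; returns (picture, depth): 480x640x3 uint8, blue, green, red; 480x640 float32, m along the optical axis (not along the pixel's ray), 0 where there is no reading.
- bot.get_calibration(name): a dict with "vfov" (degrees; the focal length in pixels is half the picture's height over the tangent of half this angle, whatever the lens; pixels are square), "cx", "cy" (the principal point, pixels), "R" (3x3) and "t" (3): a world point X has camera coordinates R X + t. Camera axes: x right, y down, z forward; pixel columns grow to the right and rows downward; lengths in m; the calibration is good to about 2 mm. A picture is of the moment at which its call begins: read the wrist's pose just before it. get_calibration takes no time and is no camera call; for the wrist camera it gives the pose at the moment of the call.
- bot.job_done(): hands the job in, once; it reports no verdict.
The state is a dict: "clock": time; "joint_pos": joint angles; "joint_vel": joint speeds; "tau": joint torques, N m; "eef_pos": TCP position; "tool_rot": TCP orientation; "ft_force": force on the tool from outside, world axes, zero at the start; "ft_torque": the same for the moment, N m; "grip_width": finger opening in m.
Only numpy, scipy, OpenCV 4.12 (cv2) and the standard library are available. Lean on these libraries where they do the work, as an engineer would, in place of code of your own. Each camera call takes 0.05 s, during which the arm holds its last target.

TASK

The four sealed soil samples of one boring stand in the order of their depth, one in each dish of the wooden rack, and the deepest is to be tested first: move them all into the four bays of the grey metal rack in reverse order. The sample nearest the black peg of the wooden rack goes into the bay farthest from the black peg of the metal rack, the next one into the next bay, and so on, until the one farthest from the wooden rack's peg stands nearest the metal rack's peg. Keep each sample upright and leave each standing roughly in the middle of its own bay.

Things in the scene. Friction and masses are not known exactly. Their poses are not given: they have to be found in the camera images.
- tin_mid (a point): Low, wide, lidded aluminium tin, 61 mm diameter, 34 mm high, round and closed, standing upright and loose in its own dish on the wooden rack, up to 0.16 kg. The point is its centre, on its axis and half-way up (17 mm above its underside); z up.
- pot_mid (a point): White plastic pot with a ribbed screw lid of the same white, 50 mm diameter, 44 mm high, round and closed, standing upright and loose in its own dish on the wooden rack, up to 0.16 kg. The point is its centre, on its axis and half-way up (22 mm above its underside); z up.
- tube_mid (a point): Short steel sample tube with a black rubber cap on each end, caps 38 mm and steel 36 mm diameter, 58 mm high, round and closed, standing upright and loose in its own dish on the wooden rack, up to 0.26 kg. The point is its centre, on its axis and half-way up (29 mm above its underside); z up.
- jar_mid (a point): Small amber glass jar, body 34 mm diameter up to 30 mm height, then narrowing to a black screw cap 27 mm in diameter, 48 mm high, round and closed, standing upright and loose in its own dish on the wooden rack, up to 0.13 kg. The point is its centre, on its axis and half-way up (24 mm above its underside); z up.
- dish_tin: Square shallow aluminium dish, fixed on the wooden rack, in which the tin stands at the start: 77 x 77 mm outside, 3 mm walls, rim 10 mm high. Origin at the centre of its underside, which lies 8 mm above the bench; its inner floor is 3 mm above the origin. It stays where it is, so it marks where in the row the tin came from.
- dish_pot: Square shallow aluminium dish, fixed on the wooden rack, in which the pot stands at the start: 77 x 77 mm outside, 3 mm walls, rim 10 mm high. Origin at the centre of its underside, which lies 8 mm above the bench; its inner floor is 3 mm above the origin. It stays where it is, so it marks where in the row the pot came from.
- dish_tube: Square shallow aluminium dish, fixed on the wooden rack, in which the tube stands at the start: 77 x 77 mm outside, 3 mm walls, rim 10 mm high. Origin at the centre of its underside, which lies 8 mm above the bench; its inner floor is 3 mm above the origin. It stays where it is, so it marks where in the row the tube came from.
- dish_jar: Square shallow aluminium dish, fixed on the wooden rack, in which the jar stands at the start: 77 x 77 mm outside, 3 mm walls, rim 10 mm high. Origin at the centre of its underside, which lies 8 mm above the bench; its inner floor is 3 mm above the origin. It stays where it is, so it marks where in the row the jar came from.
- field_rack: Fixed wooden rack: board 94 x 373 x 8 mm, long along its own y, raised end battens; four dishes in a row along y, centres at y = +0.12, +0.04, -0.04, -0.12 m in its frame; which sample is in which differs. Black peg (16 mm thick, top 42 mm above the bench) at its +y end, y = +0.178 m. Origin: centre of its underside, on the bench. Yaw within 0.25 rad; swaps sides with the metal rack.
- test_rack: Fixed grey metal rack, empty: four square bays in a row along its own y, centres at y = +0.12, +0.04, -0.04, -0.12 m in its frame, each 78 (x) by 77 mm (y) inside; floor 3 mm, wall rims 12 mm above the bench, walls 3 mm thick. Black peg (16 mm thick, top 28 mm above the bench) at its +y end, y = +0.178 m. Origin: centre of its underside, on the bench. Yaw within 0.25 rad.
There are look-alikes about, which are no part of the job. What is shaped like the part that bears tin_mid but orange or turquoise is not meant.

How it is judged:
By the outcome, as a careful person would: the job done as asked, in the order asked, and still so for the second after the job is handed in, with the robot touching nothing.
It also fails if it takes over 112 s, if anything falls off the work surface, if the arm or the gripper's body presses on something with over 40 N, if the wrist force passes 120 N, or if a joint passes its speed limit or range.

## Working session

There is one attempt and no reset: what is moved stays moved. The work goes in short steps, Python scripts to look and compute and a shell command to move; the robot and the scene stay as the last step left them, time stands still between calls to the robot, and variables do not carry over. Pictures are saved under pics/ and viewed, and the job is handed in when it is done.

```bash
mkdir -p pics; ls
python3 - <<'E'
from workcell import bot
import cv2,numpy as np
print(bot.get_obs())
for n in ["scene","side","wrist"]:
    c=bot.get_calibration(n); print(n,c)
    p,d=bot.camera(n); cv2.imwrite(f"pics/{n}0.png",p); np.savez(f"pics/{n}0.npz",p=p,d=d,R=c["R"],t=c["t"],v=c["vfov"],cx=c["cx"],cy=c["cy"])
E
```

```text
pics
{'clock': 0.0, 'joint_pos': array([-7.37569468e-06,  2.41433384e-01,  3.72622021e-03,  1.33515003e+00,
       -3.60347702e-05,  1.57080611e+00]), 'joint_vel': array([ 0.00072661,  0.00055293,  0.0005521 , -0.00182426, -0.0001296 ,
        0.00034844]), 'tau': array([ 5.50268451e-04, -3.72315860e+01,  2.52406776e+01,  1.67737965e-02,
        2.29149265e-05,  1.14679995e-05]), 'eef_pos': array([ 4.99388557e-01, -1.46198903e-05,  2.30403488e-01]), 'tool_rot': array([ 9.99999469e-01, -8.56195445e-06, -1.03043374e-03,  1.80186170e-05]), 'ft_force': array([ 0.61132532,  0.04652628, -0.41970952]), 'ft_torque': array([-0.04877276,  0.01695554,  0.01038316]), 'grip_width': 0.08541353477729836}
scene {'vfov': 46.60741088635776, 'cx': 317.1980443440965, 'cy': 251.6424188029496, 'R': array([[ 0.90700451, -0.42106554,  0.0068291 ],
       [-0.27954299, -0.61412509, -0.73804207],
       [ 0.314958  ,  0.66749846, -0.67472014]]), 't': array([-0.52192853,  0.20472057,  1.06836073])}
side {'vfov': 46.68241801350631, 'cx': 312.6531698391597, 'cy': 238.63872490672838, 'R': array([[ 0.91418432, -0.40523411, -0.00723551],
       [-0.25340562, -0.55755336, -0.79051872],
       [ 0.31631096,  0.72451333, -0.61239514]]), 't': array([-0.57477746,  0.19917033,  1.32855253])}
wrist {'vfov': 60.26302830949888, 'cx': 313.9440586588237, 'cy': 241.6246798836603, 'R': array([[ 9.99998941e-01, -3.86903800e-05, -1.45485339e-03],
       [ 3.87765035e-04, -9.56428311e-01,  2.91967012e-01],
       [-1.40275929e-03, -2.91967267e-01, -9.56427283e-01]]), 't': array([-0.49881033, -0.03749484,  0.37957243])}
```

View pics/scene0.png

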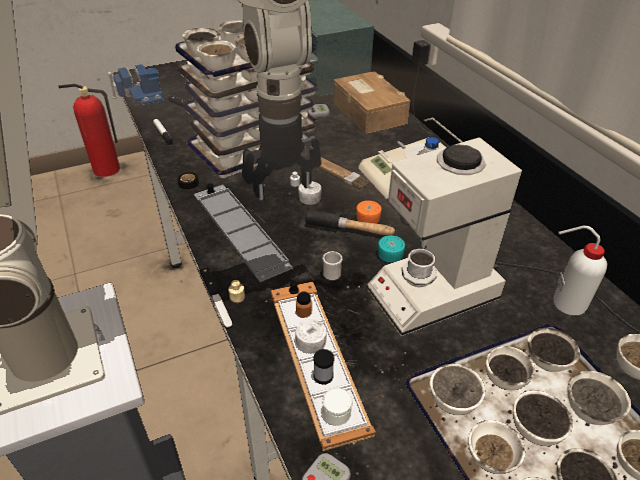

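View pics/side0.png

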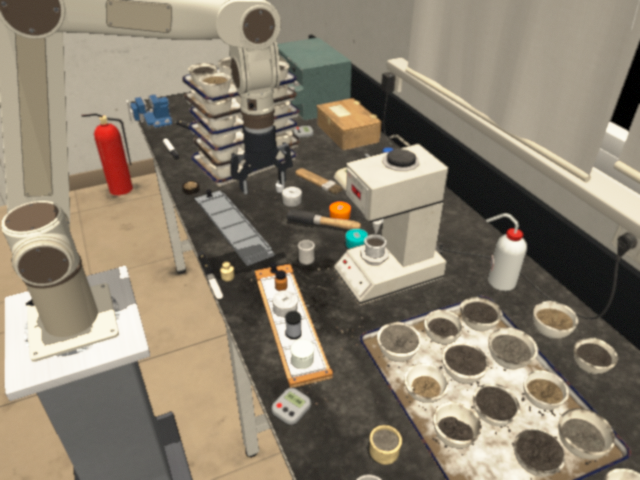

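View pics/wrist0.png

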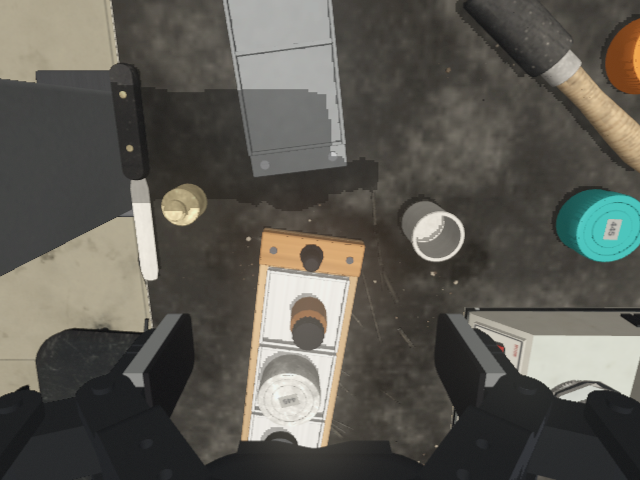

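The scene view shows the wooden rack (scene ~(270-370, 285-445)), with its peg at about (294,290) and the samples in order from the peg: jar (303,303), tin (311,335), tube (323,365), pot (337,405). The metal rack runs from (210,188, peg, far end) to (280,275). I'll enlarge these views to measure.

Run:
```python
import cv2
s=cv2.imread("pics/scene0.png")
cv2.imwrite("pics/s_metal.png",cv2.resize(s[170:290,180:310],None,fx=5,fy=5,interpolation=cv2.INTER_CUBIC)[:600,:800])
cv2.imwrite("pics/s_wood.png",cv2.resize(s[275:455,255:395],None,fx=3.3,fy=3.3,interpolation=cv2.INTER_CUBIC)[:600,:800])
```

```text
(no output)
```

View pics/s_metal.png

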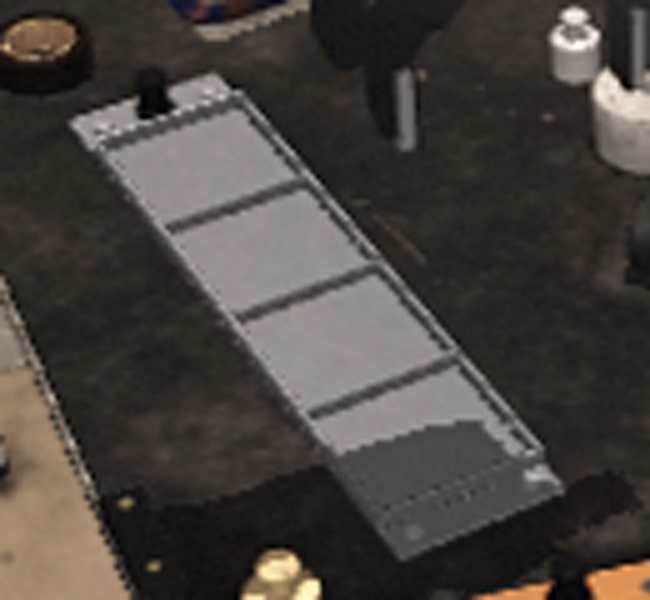

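View pics/s_wood.png

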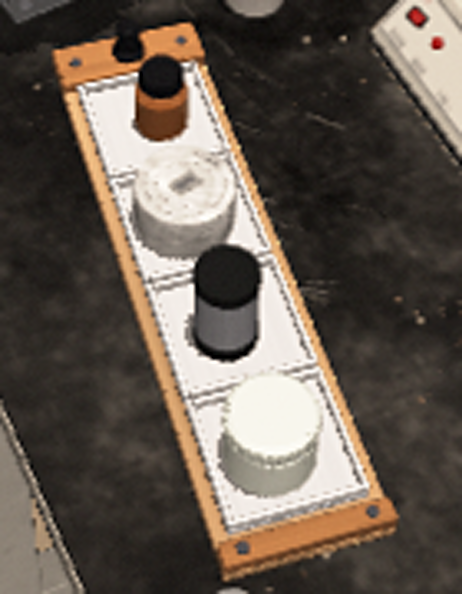

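```bash
cat > h.py <<'E'
import numpy as np, cv2
def ld(f):
    z=np.load(f); K=(240/np.tan(np.radians(float(z["v"]))/2),float(z["cx"]),float(z["cy"])); return z,K
def onplane(z,K,u,v,h):
    f,cx,cy=K; R,t=z["R"],z["t"]; C=-R.T@t
    d=R.T@np.array([(u-cx)/f,(v-cy)/f,1]); return C+d*(h-C[2])/d[2]
def proj(z,K,X):
    f,cx,cy=K; c=z["R"]@np.array(X)+z["t"]; return f*c[0]/c[2]+cx, f*c[1]/c[2]+cy
def cloud(z,K):
    f,cx,cy=K; d=z["d"]; v,u=np.mgrid[:480,:640]
    P=np.stack([(u-cx)/f*d,(v-cy)/f*d,d],-1); W=(P-z["t"])@z["R"]; W[d==0]=np.nan; return W
E
python3 - <<'E'
from h import *
np.set_printoptions(precision=4,suppress=True)
z,K=ld("pics/scene0.npz"); W=cloud(z,K)
def c(x,y,s,x0,y0): return (x+.5)/s-.5+x0,(y+.5)/s-.5+y0
print("metal")
for n,x,y,h in [("peg",152,75,.028),("L+",170,230,.012),("L0",243,318,.012),("L-",313,415,.012),("R+",307,182,.012),("R0",380,265,.012),("R-",460,357,.012)]:
    u,v=c(x,y,5,180,170); print(n,onplane(z,K,u,v,h),W[int(round(v)),int(round(u))])
print("wood")
for n,x,y,h in [("peg",128,38,.042),("jar",161,75,.059),("tin",186,182,.045),("tube",227,275,.069),("pot",271,415,.055),("cFL",55,52,.008),("cFR",203,27,.008),("cNR",396,517,.008),("cNL",222,570,.008)]:
    u,v=c(x,y,3.3,255,275); print(n,onplane(z,K,u,v,h),W[int(round(v)),int(round(u))])
E
```

```text
metal
peg [0.4454 0.3797 0.028 ] [nan nan nan]
L+ [0.4201 0.2725 0.012 ] [0.4225 0.2798 0.0046]
L0 [0.4319 0.1938 0.012 ] [0.4334 0.2022 0.0056]
L- [0.4396 0.1153 0.012 ] [0.4408 0.1222 0.0045]
R+ [0.4942 0.2812 0.012 ] [0.4959 0.287  0.0074]
R0 [0.5049 0.2042 0.012 ] [0.5057 0.2039 0.0107]
R- [0.5155 0.1249 0.012 ] [0.5158 0.123  0.0134]
wood
peg [ 0.4936 -0.0585  0.042 ] [ 0.4951 -0.0522  0.036 ]
jar [ 0.4934 -0.1106  0.059 ] [ 0.4932 -0.1089  0.0586]
tin [ 0.4776 -0.1819  0.045 ] [ 0.4775 -0.182   0.0446]
tube [ 0.4629 -0.2676  0.069 ] [ 0.4626 -0.2665  0.0678]
pot [ 0.4504 -0.3471  0.055 ] [ 0.4513 -0.346   0.0541]
cFL [ 0.4578 -0.0199  0.008 ] [ 0.4554 -0.0251  0.0152]
cFR [ 0.5547 -0.0392  0.008 ] [ 0.5573 -0.0328  0.0004]
cNR [ 0.4969 -0.4019  0.008 ] [ 0.495  -0.4054  0.0159]
cNL [ 0.4026 -0.3909  0.008 ] [ 0.4034 -0.3895  0.0064]
```

Run:
```python
from h import *
np.set_printoptions(precision=4,suppress=True)
z,K=ld("pics/wrist0.npz"); W=cloud(z,K)
print("C",-z["R"].T@z["t"])
for n,u,v,h in [("jar",309,333,.059),("tin",289,402,.045),("peg",312,255,.042),("wFL",265,230,.016),("wFR",364,241,.016),("mNR",345,163,.012),("mNL",253,177,.012)]:
    print(n,onplane(z,K,u,v,h),W[v,u])
zs,Ks=ld("pics/scene0.npz"); Ws=cloud(zs,Ks)
print("tips",Ws[197,257:266],Ws[174,300:320:2])
# things with height >0.02 within region
m=(Ws[...,2]>.07)&(Ws[...,0]>.5)&(Ws[...,0]<.8)&(abs(Ws[...,1])<.45)
H,xe,ye=np.histogram2d(Ws[m][:,0],Ws[m][:,1],bins=[np.arange(.5,.82,.04),np.arange(-.45,.46,.06)]);print(H.astype(int),xe,ye)
zz=(zs["p"])
```

```text
C [0.4994 0.0749 0.3733]
jar [ 0.4947 -0.1024  0.059 ] [ 0.4947 -0.1024  0.059 ]
tin [ 0.4754 -0.1832  0.045 ] [ 0.4752 -0.1847  0.043 ]
peg [ 0.4972 -0.038   0.042 ] [ 0.4972 -0.039   0.0391]
wFL [ 0.455  -0.0232  0.016 ] [ 0.4544 -0.0246  0.0109]
wFR [ 0.544  -0.0335  0.016 ] [ 0.5461 -0.0385 -0.0006]
mNR [0.5256 0.0356 0.012 ] [0.5263 0.0347 0.0032]
mNL [0.4457 0.0236 0.012 ] [0.4439 0.0219 0.0003]
tips [[ 0.4473 -0.0061  0.2507]
 [ 0.4479 -0.0102  0.2533]
 [ 0.4517 -0.0044  0.2482]
 [ 0.4523 -0.0087  0.251 ]
 [ 0.4534 -0.0113  0.2524]
 [ 0.4558 -0.0098  0.2506]
 [ 0.4566 -0.0132  0.2527]
 [ 0.5672  0.3128 -0.0039]
 [ 0.5688  0.3095 -0.0022]] [[ 0.6956  0.3717 -0.0048]
 [ 0.544   0.0054  0.2675]
 [ 0.545  -0.0017  0.2716]
 [ 0.5452 -0.0107  0.2773]
 [ 0.5495 -0.0102  0.2757]
 [ 0.555  -0.0072  0.2723]
 [ 0.7262  0.3588 -0.0054]
 [ 0.7284  0.3504 -0.0008]
 [ 0.7338  0.3489 -0.0013]
 [ 0.7397  0.3485 -0.0028]]
[[   0    0    0    0    0    0 2306  918    0    0    0    0    0    0
   572]
 [   0    0    0    0    0    0   81  626    0    0    0    0    0    0
   442]
 [   0    0    0    0    0    0    0    0    0    0    0    0    0    0
   208]
 [   0    0    0    0    0    0    0    0    0    0    0    0    0    0
     0]
 [   0    0    0  969 1364  758    0    0    0    0    0    0    0    0
     0]
 [   0    0    0  866 1186  417    0    0    0    0    0    0    0    0
     0]
 [   0    0    0 1288 1762  489    0    0    0    0    0    0    0    0
     0]] [0.5  0.54 0.58 0.62 0.66 0.7  0.74 0.78] [-0.45 -0.39 -0.33 -0.27 -0.21 -0.15 -0.09 -0.03  0.03  0.09  0.15  0.21
  0.27  0.33  0.39  0.45]
```

Run:
```python
from h import *
# overlay model guesses on scene
z,K=ld("pics/scene0.npz"); im=cv2.imread("pics/scene0.png")
S=4; im=cv2.resize(im,None,fx=S,fy=S,interpolation=cv2.INTER_CUBIC)
def P(o,yaw,x,y,h):
    c,s=np.cos(yaw),np.sin(yaw); u,v=proj(z,K,[o[0]+c*x-s*y,o[1]+s*x+c*y,h]); return int((u+.5)*S),int((v+.5)*S)
def rect(o,yaw,x0,x1,y0,y1,h,col):
    p=[P(o,yaw,*q,h) for q in [(x0,y0),(x1,y0),(x1,y1),(x0,y1)]]
    cv2.polylines(im,[np.array(p)],True,col,1)
M=((.4684,.199),.132); Wd=((.478,-.213),-.155)
for yy in (.12,.04,-.04,-.12):
    rect(*M,-.039,.039,yy-.0385,yy+.0385,.012,(0,0,255)); rect(*Wd,-.0385,.0385,yy-.0385,yy+.0385,.018,(0,0,255))
rect(*Wd,-.047,.047,-.1865,.1865,.008,(255,0,0))
for o,h in ((M,.028),(Wd,.042)): cv2.circle(im,P(*o,0,.178,h),4,(0,255,0),1)
cv2.imwrite("pics/ov1.png",im[170*S:300*S,185*S:315*S]); cv2.imwrite("pics/ov2.png",cv2.resize(im[275*S:455*S,250*S:400*S],None,fx=.8,fy=.8))
```

```text
(no output)
```

View pics/ov1.png

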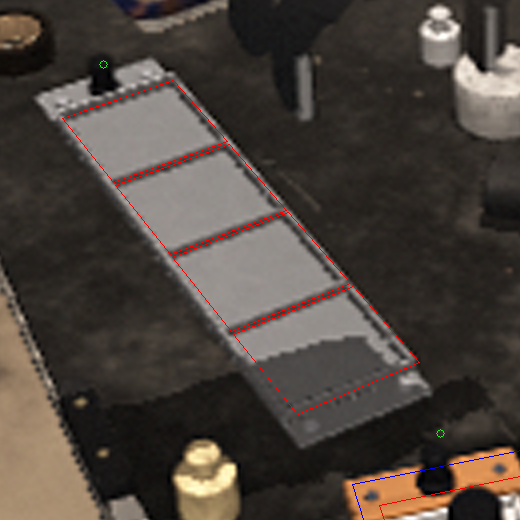

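View pics/ov2.png

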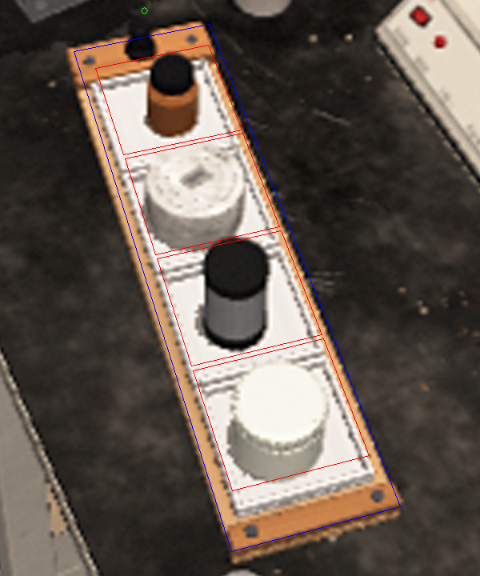

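```bash
cat >> h.py <<'E'
def tops(z,K,guess):
    W=cloud(z,K)
    for n,(x,y,h) in guess.items():
        m=(np.hypot(W[...,0]-x,W[...,1]-y)<.04)&(abs(W[...,2]-h)<.004)
        if m.sum()<20: print(n,"few",m.sum()); continue
        v,u=np.nonzero(m); (eu,ev),_,_=cv2.minAreaRect(np.stack([u,v],1).astype(np.float32))
        c,r=cv2.minEnclosingCircle(W[m][:,:2].astype(np.float32))
        print(n,m.sum(),"med",np.median(W[m],0).round(4),"circ",np.round(c,4),round(r,4),"pix",round(eu,1),round(ev,1),onplane(z,K,eu,ev,h).round(4))
G=dict(jar=(.4935,-.106,.059),tin=(.476,-.183,.045),tube=(.463,-.267,.069),pot=(.45,-.347,.055))
E
python3 - <<'E'
from h import *
for n in "scene","side","wrist":
    print(n); tops(*ld(f"pics/{n}0.npz"),G)
z,K=ld("pics/wrist0.npz");s=z["p"]
cv2.imwrite("pics/w_crop.png",cv2.resize(s[210:450,220:400],None,fx=2.5,fy=2.5,interpolation=cv2.INTER_CUBIC)[:600,:800])
E
```

```text
scene
jar 123 med [ 0.4944 -0.1088  0.0585] circ [ 0.4962 -0.1085] 0.0156 pix 303.5 297.5 [ 0.4934 -0.1109  0.059 ]
tin 611 med [ 0.4761 -0.1841  0.0442] circ [ 0.4769 -0.1833] 0.0314 pix 310.5 331.5 [ 0.475  -0.1852  0.045 ]
tube 301 med [ 0.464  -0.2668  0.0683] circ [ 0.4651 -0.2665] 0.0197 pix 324.0 357.5 [ 0.4643 -0.2671  0.069 ]
pot 590 med [ 0.4518 -0.3463  0.0544] circ [ 0.4523 -0.3453] 0.026 pix 337.5 400.5 [ 0.4514 -0.3477  0.055 ]
side
jar 64 med [ 0.492  -0.1084  0.0606] circ [ 0.4942 -0.1068] 0.0153 pix 280.0 274.5 [ 0.493  -0.1089  0.059 ]
tin 351 med [ 0.4743 -0.1842  0.0465] circ [ 0.476  -0.1815] 0.0335 pix 284.5 300.0 [ 0.4748 -0.1833  0.045 ]
tube 171 med [ 0.4622 -0.2672  0.0706] circ [ 0.4634 -0.2646] 0.0203 pix 293.0 316.5 [ 0.4644 -0.2636  0.069 ]
pot 306 med [ 0.45   -0.3463  0.0566] circ [ 0.45   -0.3449] 0.0267 pix 302.0 348.0 [ 0.4514 -0.3448  0.055 ]
wrist
jar 763 med [ 0.493  -0.1041  0.059 ] circ [ 0.4929 -0.1053] 0.0144 pix 307.0 334.5 [ 0.493  -0.1038  0.059 ]
tin 2807 med [ 0.4746 -0.1786  0.0447] circ [ 0.4747 -0.1804] 0.0309 pix 288.0 397.5 [ 0.4745 -0.1782  0.045 ]
tube few 0
pot few 0
```

View pics/w_crop.png

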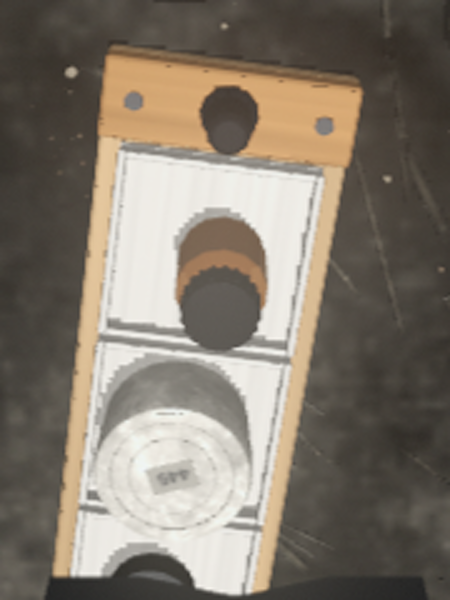

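```bash
python3 -m inch '[[-0.04,0.72,0.85,0,0,0,-1],[-0.04,0.72,0.85,0,0,0,-1],[-0.04,0.72,0.85,0,0,0,-1],[-0.04,0.72,0.85,0,0,0,-1],[-0.04,0.72,0.85,0,0,0,-1],[-0.04,0.68,0.85,0,0,0,-1],[0,0,0,0,0,0,-1],[0,0,0,0,0,0,-1]]'
python3 - <<'E'
from h import *
from workcell import bot
c=bot.get_calibration("wrist"); p,d=bot.camera("wrist"); np.savez("pics/w1.npz",p=p,d=d,R=c["R"],t=c["t"],v=c["vfov"],cx=c["cx"],cy=c["cy"]); cv2.imwrite("pics/w1.png",p)
E
```

```text
clock: 0.95
eef_pos: [0.4935, -0.1069, 0.1035]
tool_rot: [1.0, -0.0, -0.001, -0.0]
ft_force: [-0.3, -0.2, 0.3]
grip_width: 0.0854
```

View pics/w1.png

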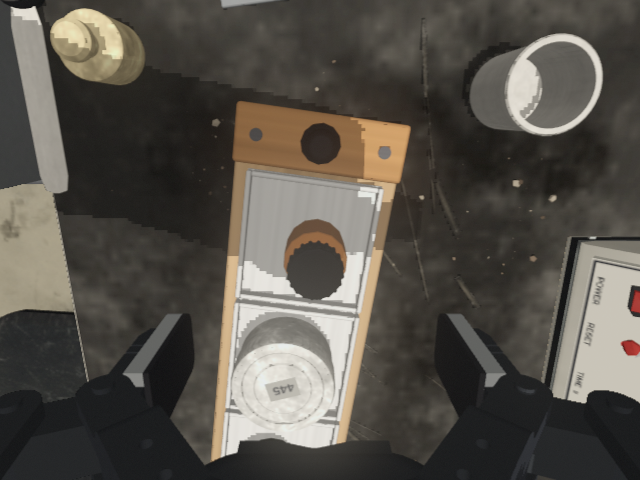

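The jar's cap is at (316,270), centred laterally between the pads (190 and 437, so mid 313). I'll descend and grip.

```bash
python3 - <<'E'
from h import *
tops(*ld("pics/w1.npz"),G)
E
python3 -m inch '[[0,0,0.7,0,0,0,-1],[0,0,0.7,0,0,0,-1],[0,0,0.7,0,0,0,-1],[0,0,0.7,0,0,0,-1],[0,0,0.38,0,0,0,-1],[0,0,0,0,0,0,-1],[0,0,0,0,0,0,1],[0,0,0,0,0,0,1]]'; python3 -m inch '[[0,0,0,0,0,0,1],[0,0,0,0,0,0,1],[0,0,0,0,0,0,1],[0,0,0,0,0,0,1],[0,0,0,0,0,0,1],[0,0,0,0,0,0,1],[0,0,0,0,0,0,1],[0,0,0,0,0,0,1]]'
```

```text
jar 2402 med [ 0.4932 -0.1045  0.0591] circ [ 0.4934 -0.1056] 0.0147 pix 314.5 271.5 [ 0.4934 -0.1042  0.059 ]
tin 7622 med [ 0.4748 -0.1783  0.0447] circ [ 0.4748 -0.1805] 0.0307 pix 282.0 384.4 [ 0.4749 -0.1782  0.045 ]
tube few 0
pot few 0
clock: 1.8
eef_pos: [0.4951, -0.107, 0.0255]
tool_rot: [1.0, 0.0, 0.001, 0.0]
ft_force: [0.8, 0.0, -0.2]
grip_width: 0.0594
clock: 2.6
eef_pos: [0.4948, -0.1072, 0.0255]
tool_rot: [1.0, -0.0, 0.001, 0.0]
ft_force: [-0.6, 0.3, 5.0]
grip_width: 0.0315
```

```bash
cat >> h.py <<'E'
def snap(name,tag):
    from workcell import bot
    c=bot.get_calibration(name); p,d=bot.camera(name)
    np.savez(f"pics/{tag}.npz",p=p,d=d,R=c["R"],t=c["t"],v=c["vfov"],cx=c["cx"],cy=c["cy"]); cv2.imwrite(f"pics/{tag}.png",p); return p
def crop(p,x0,x1,y0,y1,s,f): cv2.imwrite(f"pics/{f}.png",cv2.resize(p[y0:y1,x0:x1],None,fx=s,fy=s,interpolation=cv2.INTER_CUBIC)[:600,:800])
E
python3 - <<'E'
from h import *
p=snap("scene","s2"); a=cv2.resize(p[230:380,250:400],None,fx=2.6,fy=2.6)
q=snap("wrist","w2"); b=cv2.resize(q[200:480,150:500],None,fx=1.15,fy=1.4); b=cv2.resize(b,(400,390)); cv2.imwrite("pics/m2.png",np.hstack([a,b]))
E
```

```text
(no output)
```

View pics/m2.png

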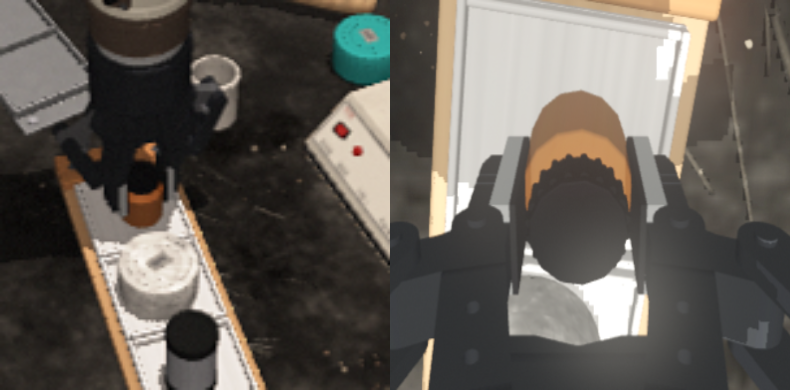

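```bash
python3 - <<'E'
from h import *
for f in ("w2","s2"):
    z,K=ld(f"pics/{f}.npz"); W=cloud(z,K)
    for nm,lo,hi in (("L",.455,.482),("R",.507,.535)):
        m=(W[...,0]>lo)&(W[...,0]<hi)&(abs(W[...,1]+.107)<.03)&(W[...,2]>.022)&(W[...,2]<.08)
        if m.sum()==0: print(f,nm,"none");continue
        print(f,nm,m.sum(),np.percentile(W[m][:,2],[0,2,10,50]).round(4))
z,K=ld("pics/scene0.npz"); W=cloud(z,K)
m=(W[...,2]>.2)&(W[...,2]<.3)&(abs(W[...,1])<.03)&(abs(W[...,0]-.5)<.07)
print(np.percentile(W[m][:,2],[0,1,3,10,50]))
from workcell import bot
print(bot.get_obs()["eef_pos"],bot.get_obs()["ft_force"])
E
python3 - <<'E'
import sys; sys.path.insert(0,'.')
from h import *
crop(cv2.imread("pics/s2.png"),270,350,270,350,7.5,"../pics/s2c")
E
```

```text
w2 L 6006 [0.0221 0.032  0.0409 0.0637]
w2 R 5974 [0.0222 0.0322 0.0412 0.0641]
s2 L 174 [0.0269 0.0293 0.0368 0.057 ]
s2 R 188 [0.0222 0.0294 0.0369 0.0586]
[0.24189593 0.24539382 0.24814119 0.2542087  0.28150567]
[ 0.49476572 -0.10716331  0.02547692] [-1.66607317  0.51813928  5.72604548]
```

```bash
ls pics ../pics 2>/dev/null
python3 - <<'E'
from h import *
crop(cv2.imread("pics/s2.png"),270,350,270,350,7.5,"s2c")
E
```

```text
pics:
m2.png
ov1.png
ov2.png
s2.npz
s2.png
s2c.png
s_metal.png
s_wood.png
scene0.npz
scene0.png
side0.npz
side0.png
w1.npz
w1.png
w2.npz
w2.png
w_crop.png
wrist0.npz
wrist0.png
```

View pics/s2c.png

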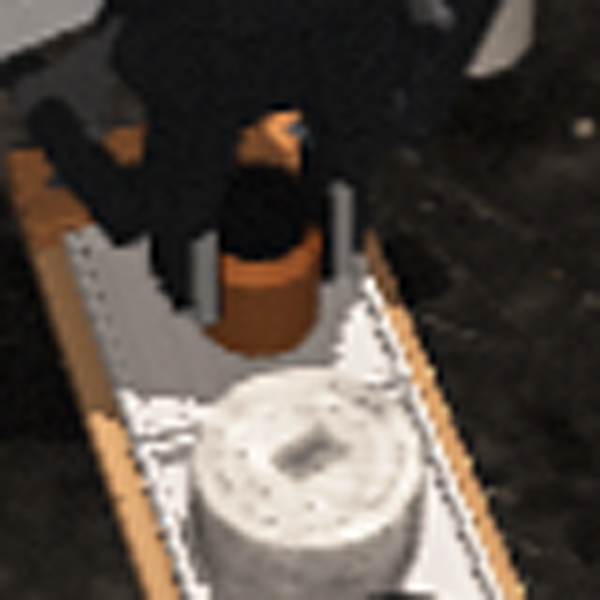

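```bash
python3 -m inch '[[0,0,-0.3,0,0,0,1],[0,0,-0.6,0,0,0,1],[0,0,-0.8,0,0,0,1],[0,0,-0.8,0,0,0,1],[0,0,-0.7,0,0,0,1],[0,-0.4,0,0,0,0,1],[0,-0.7,0,0,0,0,1],[0,-0.9,0,0,0,0,1]]'; python3 -m inch '[[-0.08,-0.9,0,0,0,0,1],[-0.08,-0.9,0,0,0,0,1],[-0.08,-0.9,0,0,0,0,1],[-0.08,-0.9,0,0,0,0,1],[-0.08,-0.9,0,0,0,0,1],[-0.06,-0.7,0,0,0,0,1],[0,-0.28,0,0,0,0,1],[0,0,0,0,0,0,1]]'
python3 - <<'E'
from h import *
p=snap("scene","s3"); crop(p,190,340,170,320,4,"s3c"); q=snap("wrist","w3")
E
```

```text
clock: 3.5
eef_pos: [0.4934, -0.0564, 0.1036]
tool_rot: [1.0, -0.001, -0.0, -0.0]
ft_force: [0.1, -0.4, -1.4]
grip_width: 0.0315
clock: 4.3
eef_pos: [0.4819, 0.0809, 0.1036]
tool_rot: [1.0, 0.001, -0.001, 0.0]
ft_force: [0.3, -0.8, -0.7]
grip_width: 0.0313
```

View pics/s3c.png

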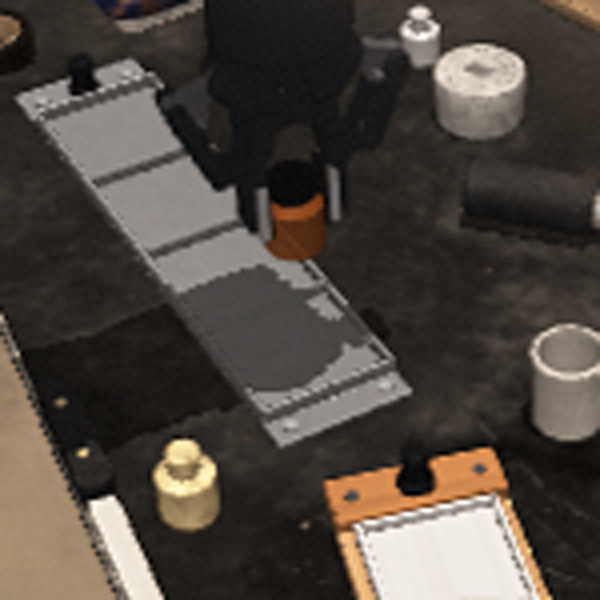

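View pics/w3.png

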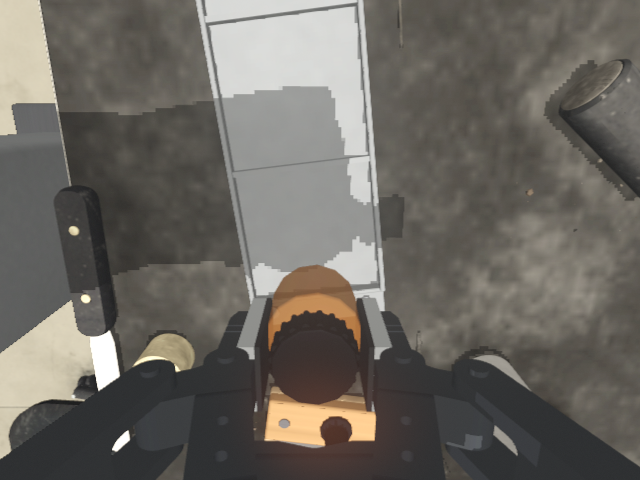

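Run:
```python
from h import *
q=cv2.imread("pics/w3.png"); crop(q,190,400,0,300,2,"w3c")
z,K=ld("pics/w3.npz")
for n,u,v in [("d0L",207,22),("d0R",358,5),("d-L",233,172),("d-R",368,156),("eR",383,289)]: print(n,onplane(z,K,u,v,.012).round(4))
W=cloud(z,K); m=(np.abs(W[...,0]-.482)<.03)&(abs(W[...,1]-.083)<.03)&(W[...,2]>.08)&(W[...,2]<.145)
z,K=ld("pics/s3.npz"); tops(z,K,dict(jar=(.482,.081,.137)))
```

```text
d0L [0.427  0.2006 0.012 ]
d0R [0.5038 0.2084 0.012 ]
d-L [0.436  0.1245 0.012 ]
d-R [0.5118 0.1334 0.012 ]
eR [0.5242 0.0531 0.012 ]
jar 147 med [0.4842 0.076  0.1368] circ [0.4833 0.0787] 0.0292 pix 262.5 214.1 [0.4831 0.0782 0.137 ]
```

View pics/w3c.png

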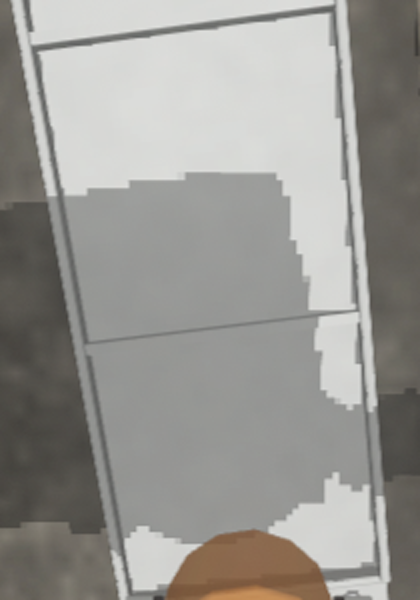

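```bash
python3 -m inch '[[0,-0.05,0.7,0,0,0,1],[0,0,0.7,0,0,0,1],[0,0,0.7,0,0,0,1],[0,0,0.6,0,0,0,1],[0,0,0.4,0,0,0,1],[0,0,0.26,0,0,0,1],[0,0,0,0,0,0,1],[0,0,0,0,0,0,1]]';python3 -m inch '[[0,0,0.06,0,0,0,1],[0,0,0,0,0,0,1],[0,0,0,0,0,0,-1],[0,0,0,0,0,0,-1],[0,0,0,0,0,0,-1],[0,0,0,0,0,0,-1],[0,0,0,0,0,0,-1],[0,0,0,0,0,0,-1]]'
python3 -m inch '[[0,0,-0.3,0,0,0,-1],[0,0,-0.8,0,0,0,-1],[0,0,-1,0,0,0,-1],[0,0,-0.9,0,0,0,-1],[0,0.6,0,0,0,0,-1],[0,0.8,0,0,0,0,-1],[0,0.8,0,0,0,0,-1],[0,0.8,0,0,0,0,-1]]'
python3 - <<'E'
from h import *
p=snap("scene","s4"); crop(p,190,340,170,320,4,"s4c"); snap("side","d4")
for n in "s4","d4": tops(*ld(f"pics/{n}.npz"),dict(jar=(.482,.081,.051)))
E
```

```text
clock: 5.2
eef_pos: [0.483, 0.0811, 0.0207]
tool_rot: [1.0, -0.0, 0.0, -0.0]
ft_force: [0.3, 0.2, -1.2]
grip_width: 0.0315
clock: 6.0
eef_pos: [0.4825, 0.0813, 0.0188]
tool_rot: [1.0, -0.0, 0.0, 0.0]
ft_force: [-0.4, 0.5, 0.9]
grip_width: 0.0854
clock: 6.8
eef_pos: [0.4826, 0.0056, 0.0945]
tool_rot: [1.0, 0.0, 0.0, 0.0]
ft_force: [1.1, -1.5, -0.5]
grip_width: 0.0856
jar 91 med [0.4839 0.0799 0.0501] circ [0.4858 0.0813] 0.0158 pix 265.0 244.5 [0.4833 0.0779 0.051 ]
jar 54 med [0.482  0.0802 0.0522] circ [0.4814 0.0834] 0.0167 pix 251.0 235.5 [0.4821 0.0811 0.051 ]
```

View pics/s4c.png

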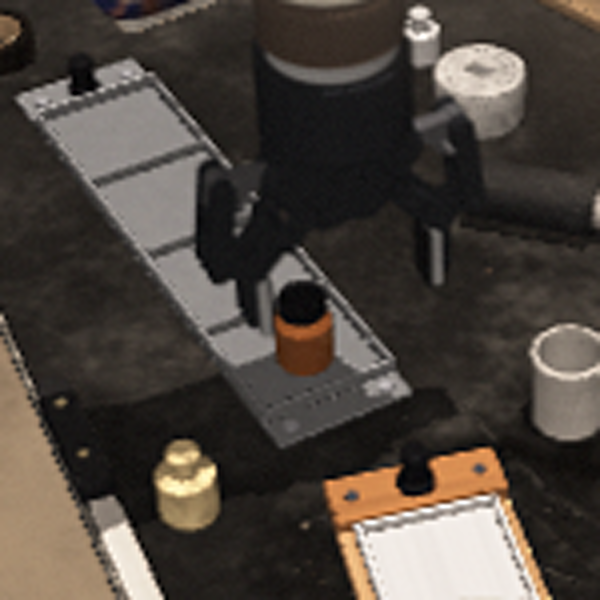

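The jar stands upright in the near bay (crop (305,330)), roughly centred. Next is the tin.

```bash
python3 -m inch '[[-0.07,1,0,0,0,0,-1],[-0.07,1,0,0,0,0,-1],[-0.07,1,0,0,0,0,-1],[-0.07,1,0,0,0,0,-1],[0,1,0,0,0,0,-1],[0,1,0,0,0,0,-1],[0,0.9,0,0,0,0,-1],[0,0.6,0,0,0,0,-1]]'
python3 - <<'E'
from h import *
from workcell import bot
p=snap("wrist","w5"); snap("scene","s5"); print(bot.get_obs()["eef_pos"])
for n in "w5","s5": tops(*ld(f"pics/{n}.npz"),G)
E
```

```text
clock: 7.7
eef_pos: [0.4758, -0.1821, 0.0942]
tool_rot: [1.0, -0.0, 0.0, 0.0]
ft_force: [0.3, 0.3, 0.8]
grip_width: 0.0852
[ 0.47585157 -0.18238635  0.09406476]
jar few 0
tin 10778 med [ 0.4746 -0.179   0.0447] circ [ 0.4746 -0.181 ] 0.0307 pix 312.0 267.0 [ 0.4746 -0.1789  0.045 ]
tube 2143 med [ 0.4642 -0.2546  0.069 ] circ [ 0.4625 -0.2628] 0.0187 pix 290.1 425.6 [ 0.4638 -0.253   0.069 ]
pot few 0
jar few 0
tin 611 med [ 0.4765 -0.1843  0.0442] circ [ 0.4772 -0.1833] 0.0317 pix 310.5 331.5 [ 0.475  -0.1852  0.045 ]
tube 295 med [ 0.4641 -0.2662  0.0687] circ [ 0.4637 -0.2649] 0.0198 pix 324.0 358.0 [ 0.4638 -0.2681  0.069 ]
pot 592 med [ 0.4514 -0.3466  0.0543] circ [ 0.4534 -0.3456] 0.0265 pix 337.2 400.2 [ 0.4512 -0.3471  0.055 ]
```

View pics/w5.png

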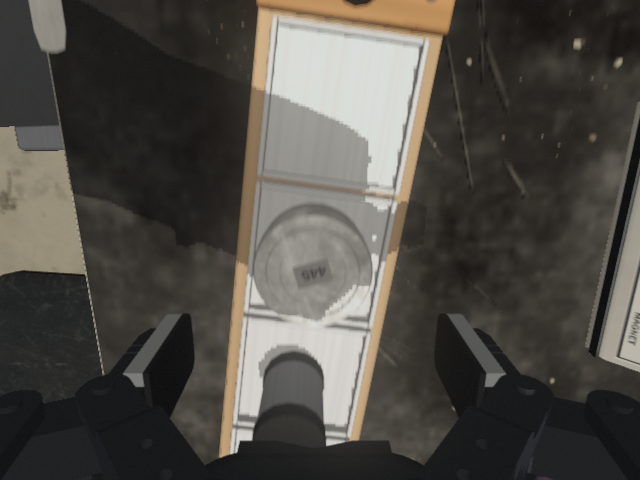

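```bash
python3 -m inch '[[0,0,0.7,0,0,0,-1],[0,0,0.7,0,0,0,-1],[0,0,0.7,0,0,0,-1],[0,0,0.6,0,0,0,-1],[0,0,0.36,0,0,0,-1],[0,0,0,0,0,0,-1],[0,0,0,0,0,0,1],[0,0,0,0,0,0,1]]'; python3 -m inch '[[0,0,0,0,0,0,1],[0,0,0,0,0,0,1],[0,0,0,0,0,0,1],[0,0,0,0,0,0,1],[0,0,0,0,0,0,1],[0,0,0,0,0,0,1],[0,0,0,0,0,0,1],[0,0,0,0,0,0,1]]'
python3 - <<'E'
from h import *
p=snap("scene","s6"); crop(p,260,380,270,390,5,"s6c")
E
```

```text
clock: 8.6
eef_pos: [0.4763, -0.1812, 0.0185]
tool_rot: [1.0, 0.0, 0.001, 0.0]
ft_force: [-8.8, 5.1, 18.7]
grip_width: 0.0596
clock: 9.4
eef_pos: [0.4767, -0.1815, 0.0186]
tool_rot: [1.0, 0.0, 0.001, 0.0]
ft_force: [0.3, 1.2, 7.1]
grip_width: 0.0597
```

View pics/s6c.png

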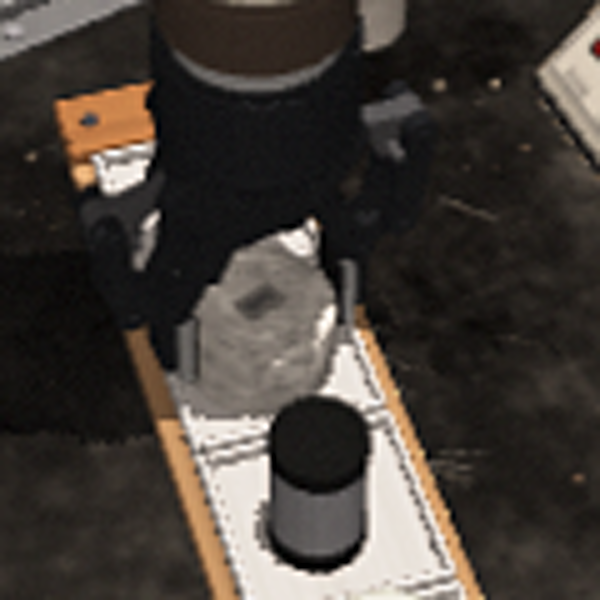

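```bash
python3 -m inch '[[0,0,-0.4,0,0,0,1],[0,0,-0.9,0,0,0,1],[0,0,-1,0,0,0,1],[0,0,-1,0,0,0,1],[0,-0.3,-0.1,0,0,0,1],[0,-0.6,0,0,0,0,1],[0,-0.9,0,0,0,0,1],[0,-1,0,0,0,0,1]]'; python3 -m inch '[[-0.03,-1,0,0,0,0,1],[-0.03,-1,0,0,0,0,1],[-0.03,-1,0,0,0,0,1],[-0.03,-1,0,0,0,0,1],[-0.03,-1,0,0,0,0,1],[-0.03,-1,0,0,0,0,1],[0,-1,0,0,0,0,1],[0,-1,0,0,0,0,1]]';  python3 -m inch '[[0,-0.9,0,0,0,0,1],[0,-0.9,0,0,0,0,1],[0,-0.7,0,0,0,0,1],[0,-0.42,0,0,0,0,1],[0,0,0.3,0,0,0,1],[0,0,0.5,0,0,0,1],[0,0,0.5,0,0,0,1],[0,0,0,0,0,0,1]]'
python3 - <<'E'
from h import *
p=snap("scene","s7"); crop(p,190,340,170,320,4,"s7c"); q=snap("wrist","w7")
E
```

```text
clock: 10.25
eef_pos: [0.4738, -0.1095, 0.1006]
tool_rot: [1.0, -0.0, -0.002, -0.001]
ft_force: [-0.1, 0.4, -1.7]
grip_width: 0.0594
clock: 11.05
eef_pos: [0.4686, 0.0905, 0.1004]
tool_rot: [1.0, 0.0, -0.002, 0.0]
ft_force: [-0.2, 0.6, -1.6]
grip_width: 0.0595
clock: 11.85
eef_pos: [0.4685, 0.1603, 0.0672]
tool_rot: [1.0, -0.0, -0.003, 0.001]
ft_force: [-1.2, -0.1, -2.1]
grip_width: 0.0597
```

View pics/s7c.png

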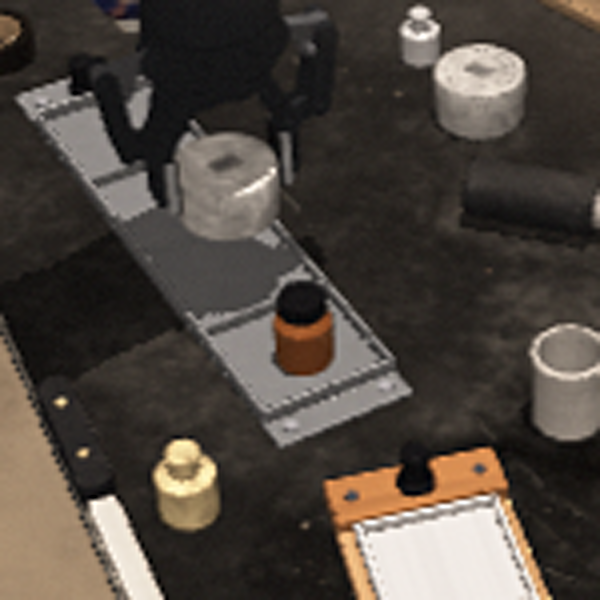

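View pics/w7.png

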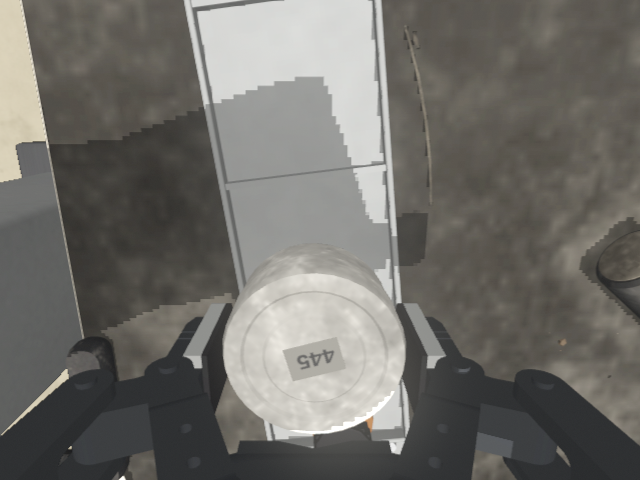

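```bash
python3 -m inch '[[0.1,-0.04,0.4,0,0,0,1],[0,0,0.5,0,0,0,1],[0,0,0.5,0,0,0,1],[0,0,0.4,0,0,0,1],[0,0,0.3,0,0,0,1],[0,0,0.12,0,0,0,1],[0,0,0,0,0,0,1],[0,0,0,0,0,0,1]]'
```

```text
clock: 12.75
eef_pos: [0.4739, 0.1629, 0.0146]
tool_rot: [1.0, 0.0, 0.0, -0.0]
ft_force: [-0.6, -0.9, -1.3]
grip_width: 0.0595
```

```bash
python3 -m inch '[[-0.08,0.05,0.06,0,0,0,1],[0,0,0.08,0,0,0,1],[0,0,0,0,0,0,1],[0,0,0,0,0,0,1],[0,0,0,0,0,0,1],[0,0,0,0,0,0,1],[0,0,0,0,0,0,1],[0,0,0,0,0,0,1]]'
```

```text
clock: 13.55
eef_pos: [0.4715, 0.1615, 0.0108]
tool_rot: [1.0, 0.0, 0.0, -0.0]
ft_force: [0.8, -1.0, -1.5]
grip_width: 0.0596
```

Release, rise, and head back towards the tube.

```bash
python3 -m inch '[[0,0,0,0,0,0,-1],[0,0,0,0,0,0,-1],[0,0,0,0,0,0,-1],[0,0,0,0,0,0,-1],[0,0,0,0,0,0,-1],[0,0,0,0,0,0,-1],[0,0,-0.2,0,0,0,-1],[0,0,-0.5,0,0,0,-1]]'
python3 -m inch '[[0,0,-0.8,0,0,0,-1],[0,0,-1,0,0,0,-1],[0,0,-1,0,0,0,-1],[0,1,-0.4,0,0,0,-1],[0,1,0,0,0,0,-1],[0,1,0,0,0,0,-1],[0,1,0,0,0,0,-1],[0,1,0,0,0,0,-1]]'
python3 - <<'E'
from h import *
p=snap("scene","s8"); crop(p,190,340,170,320,4,"s8c")
for n in ["s8"]: tops(*ld(f"pics/{n}.npz"),dict(jar=(.482,.081,.051),tin=(.472,.16,.037)))
E
```

```text
clock: 14.35
eef_pos: [0.4705, 0.1611, 0.0278]
tool_rot: [1.0, 0.0, -0.001, 0.0]
ft_force: [-0.5, -0.8, -0.1]
grip_width: 0.0853
clock: 15.15
eef_pos: [0.4715, 0.0356, 0.1088]
tool_rot: [1.0, 0.0, 0.0, -0.0]
ft_force: [0.8, 0.5, -0.0]
grip_width: 0.0853
jar 89 med [0.4846 0.0793 0.0506] circ [0.4838 0.0807] 0.0142 pix 265.0 244.0 [0.4839 0.0795 0.051 ]
tin 203 med [0.4826 0.1552 0.036 ] circ [0.4741 0.1611] 0.032 pix 249.3 230.5 [0.4725 0.1538 0.037 ]
```

View pics/s8c.png

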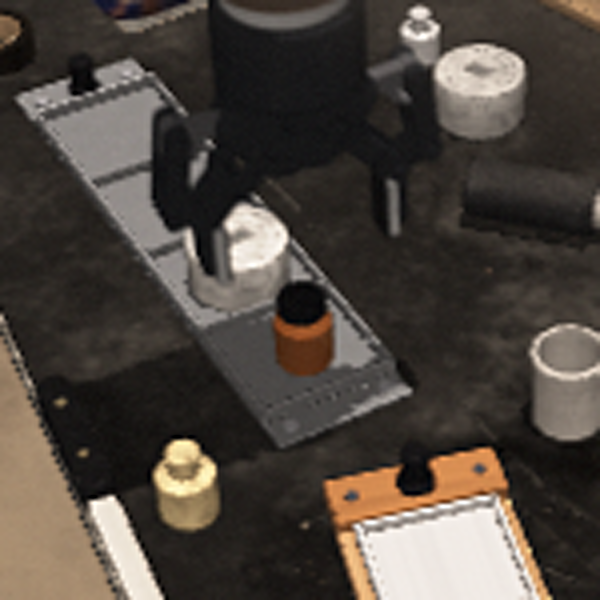

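```bash
python3 -m inch '[[-0.04,1,0,0,0,0,-1],[-0.04,1,0,0,0,0,-1],[-0.04,1,0,0,0,0,-1],[-0.04,1,0,0,0,0,-1],[-0.04,1,0,0,0,0,-1],[-0.04,1,0,0,0,0,-1],[-0.04,1,0,0,0,0,-1],[-0.03,1,0,0,0,0,-1]]'; python3 -m inch '[[0,1,0,0,0,0,-1],[0,1,0,0,0,0,-1],[0,0.9,0,0,0,0,-1],[0,0.7,0,0,0,0,-1],[0,0.46,0,0,0,0,-1],[0,0,0.4,0,0,0,-1],[0,0,0.4,0,0,0,-1],[0,0,0,0,0,0,-1]]'
python3 - <<'E'
from h import *
p=snap("wrist","w9"); snap("scene","s9")
for n in "w9","s9": tops(*ld(f"pics/{n}.npz"),G)
E
```

```text
clock: 16.0
eef_pos: [0.4637, -0.1644, 0.1087]
tool_rot: [1.0, -0.0, 0.0, 0.0]
ft_force: [0.4, 0.2, -0.0]
grip_width: 0.0851
clock: 16.8
eef_pos: [0.4621, -0.2632, 0.086]
tool_rot: [1.0, 0.001, -0.002, -0.001]
ft_force: [-0.1, -0.5, 0.6]
grip_width: 0.0858
jar few 0
tin few 0
tube 5746 med [ 0.4626 -0.2626  0.0691] circ [ 0.4624 -0.264 ] 0.0194 pix 315.5 299.0 [ 0.4624 -0.2622  0.069 ]
pot 4489 med [ 0.4515 -0.3351  0.0549] circ [ 0.4503 -0.3431] 0.0256 pix 293.3 415.6 [ 0.4514 -0.3327  0.055 ]
jar few 0
tin few 0
tube 301 med [ 0.4641 -0.2667  0.0685] circ [ 0.4648 -0.2659] 0.0199 pix 324.0 358.0 [ 0.4638 -0.2681  0.069 ]
pot 597 med [ 0.4515 -0.347   0.0544] circ [ 0.4517 -0.3459] 0.0264 pix 337.5 400.0 [ 0.4518 -0.3469  0.055 ]
```

View pics/w9.png

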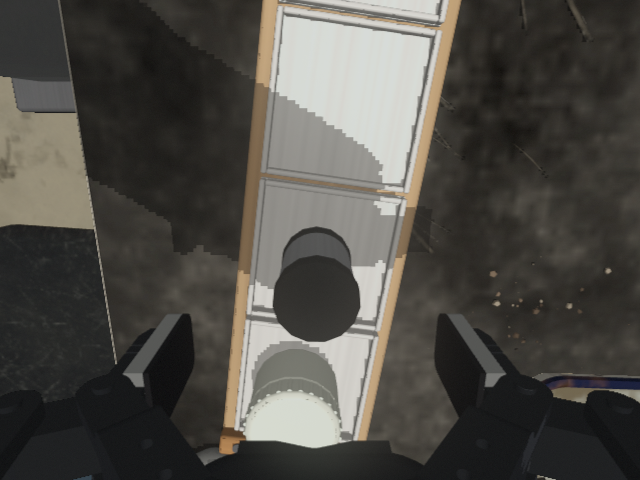

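```bash
python3 -m inch '[[0.04,0.08,0.6,0,0,0,-1],[0,0,0.6,0,0,0,-1],[0,0,0.6,0,0,0,-1],[0,0,0.5,0,0,0,-1],[0,0,0.22,0,0,0,-1],[0,0,0,0,0,0,-1],[0,0,0,0,0,0,1],[0,0,0,0,0,0,1]]'; python3 -m inch '[[0,0,0,0,0,0,1],[0,0,0,0,0,0,1],[0,0,0,0,0,0,1],[0,0,0,0,0,0,1],[0,0,0,0,0,0,1],[0,0,0,0,0,0,1],[0,0,0,0,0,0,1],[0,0,0,0,0,0,1]]'
python3 - <<'E'
from h import *
p=snap("scene","s10"); crop(p,260,380,290,410,5,"s10c")
E
```

```text
clock: 17.7
eef_pos: [0.4654, -0.2673, 0.0261]
tool_rot: [1.0, 0.0, 0.001, 0.0]
ft_force: [-0.1, 0.4, 0.6]
grip_width: 0.0591
clock: 18.5
eef_pos: [0.4647, -0.2673, 0.026]
tool_rot: [1.0, -0.0, 0.0, 0.0]
ft_force: [-2.7, -0.3, 5.3]
grip_width: 0.0353
```

View pics/s10c.png

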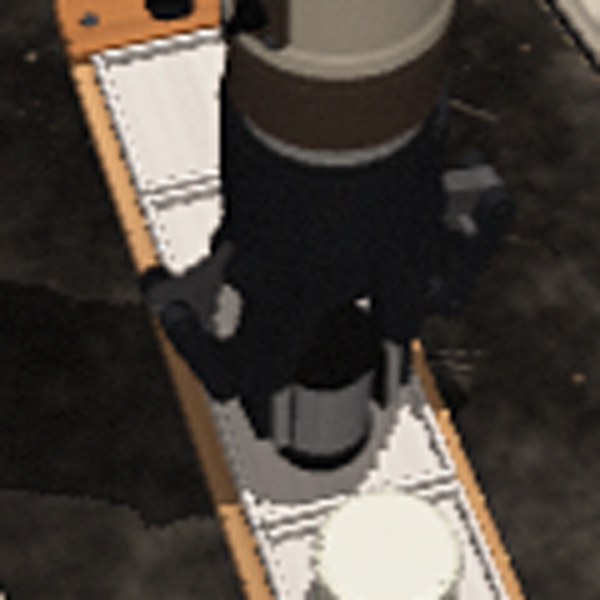

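```bash
python3 -m inch '[[0,0,-0.4,0,0,0,1],[0,0,-0.9,0,0,0,1],[0,0,-1,0,0,0,1],[0,0,-1,0,0,0,1],[0,-0.3,-0.1,0,0,0,1],[0,-0.6,0,0,0,0,1],[0,-0.9,0,0,0,0,1],[0,-1,0,0,0,0,1]]'; python3 -m inch '[[0,-1,0,0,0,0,1],[0,-1,0,0,0,0,1],[0,-1,0,0,0,0,1],[0,-1,0,0,0,0,1],[0,-1,0,0,0,0,1],[0,-1,0,0,0,0,1],[0,-1,0,0,0,0,1],[0,-1,0,0,0,0,1]]';  python3 -m inch '[[0,-1,0,0,0,0,1],[0,-1,0,0,0,0,1],[0,-1,0,0,0,0,1],[0,-1,0,0,0,0,1],[0,-1,0,0,0,0,1],[0,-1,0,0,0,0,1],[0,-1,0,0,0,0,1],[0,-1,0,0,0,0,1]]'; python3 -m inch '[[0,-0.8,0,0,0,0,1],[0,-0.5,0,0,0,0,1],[0,-0.2,0,0,0,0,1],[0,0,0,0,0,0,1],[0,0,0,0,0,0,1],[0,0,0,0,0,0,1],[0,0,0,0,0,0,1],[0,0,0,0,0,0,1]]'
python3 - <<'E'
from h import *
p=snap("scene","s11"); crop(p,190,340,170,320,4,"s11c"); q=snap("wrist","w11")
E
```

```text
clock: 19.35
eef_pos: [0.4631, -0.1948, 0.1082]
tool_rot: [1.0, -0.0, -0.002, -0.001]
ft_force: [-0.6, 0.3, -2.9]
grip_width: 0.0355
clock: 20.15
eef_pos: [0.4623, 0.0051, 0.1083]
tool_rot: [1.0, 0.0, -0.002, -0.0]
ft_force: [-0.1, -0.3, -2.6]
grip_width: 0.0352
clock: 20.95
eef_pos: [0.462, 0.2042, 0.1081]
tool_rot: [1.0, 0.001, -0.002, 0.001]
ft_force: [-0.5, -0.5, -2.3]
grip_width: 0.0353
clock: 21.75
eef_pos: [0.4649, 0.2399, 0.1104]
tool_rot: [1.0, -0.001, 0.0, -0.0]
ft_force: [-0.3, 0.4, -3.2]
grip_width: 0.0353
```

View pics/s11c.png

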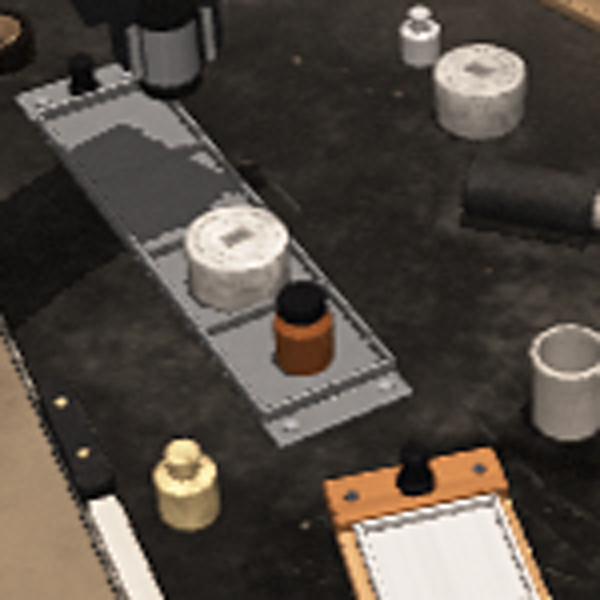

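View pics/w11.png

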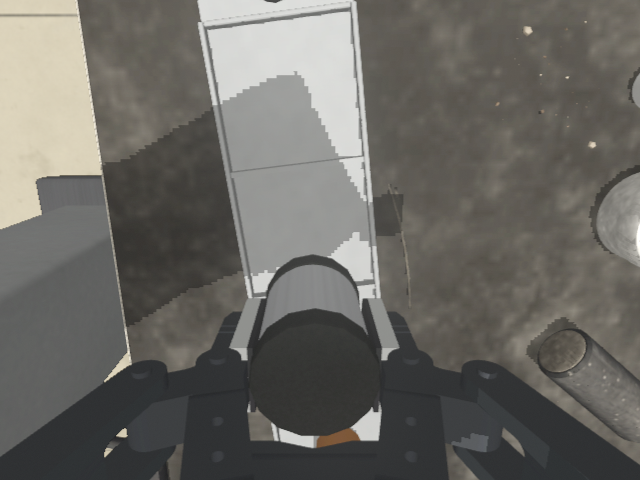

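```bash
python3 -m inch '[[-0.06,0,0.6,0,0,0,1],[0,0,0.7,0,0,0,1],[0,0,0.7,0,0,0,1],[0,0,0.7,0,0,0,1],[0,0,0.5,0,0,0,1],[0,0,0.3,0,0,0,1],[0,0,0.1,0,0,0,1],[0,0,0,0,0,0,1]]'
```

```text
clock: 22.65
eef_pos: [0.4634, 0.2406, 0.0204]
tool_rot: [1.0, -0.0, 0.0, -0.0]
ft_force: [0.2, -0.2, -2.3]
grip_width: 0.036
```

```bash
python3 -m inch '[[0,0,0.08,0,0,0,1],[0,0,0,0,0,0,1],[0,0,0,0,0,0,1],[0,0,0,0,0,0,-1],[0,0,0,0,0,0,-1],[0,0,0,0,0,0,-1],[0,0,0,0,0,0,-1],[0,0,0,0,0,0,-1]]';python3 -m inch '[[0,0,0,0,0,0,-1],[0,0,-0.3,0,0,0,-1],[0,0,-0.8,0,0,0,-1],[0,0,-1,0,0,0,-1],[0,0,-1,0,0,0,-1],[0,0.5,-0.4,0,0,0,-1],[0,1,0,0,0,0,-1],[0,1,0,0,0,0,-1]]'; python3 -m inch '[[0,1,0,0,0,0,-1],[0,1,0,0,0,0,-1],[0,1,0,0,0,0,-1],[0,1,0,0,0,0,-1],[0,1,0,0,0,0,-1],[0,1,0,0,0,0,-1],[0,1,0,0,0,0,-1],[0,1,0,0,0,0,-1]]'
python3 - <<'E'
from h import *
p=snap("scene","s12"); crop(p,190,340,170,320,4,"s12c")
for n in ["s12"]: tops(*ld(f"pics/{n}.npz"),dict(jar=(.482,.081,.051),tin=(.472,.16,.037),tube=(.463,.24,.061)))
E
```

```text
clock: 23.45
eef_pos: [0.4634, 0.2405, 0.0185]
tool_rot: [1.0, -0.0, 0.0, -0.0]
ft_force: [0.6, -0.6, -1.1]
grip_width: 0.0854
clock: 24.25
eef_pos: [0.4631, 0.1769, 0.1062]
tool_rot: [1.0, 0.0, 0.0, 0.0]
ft_force: [0.3, -0.7, -0.5]
grip_width: 0.0854
clock: 25.05
eef_pos: [0.4623, -0.0237, 0.1055]
tool_rot: [1.0, -0.0, -0.0, 0.0]
ft_force: [0.9, 0.8, -0.3]
grip_width: 0.0851
jar 90 med [0.4838 0.0788 0.0505] circ [0.4851 0.0796] 0.0151 pix 264.8 244.3 [0.4831 0.0789 0.051 ]
tin 28 med [0.4667 0.1567 0.0367] circ [0.4689 0.1551] 0.02 pix 248.9 229.7 [0.4727 0.1569 0.037 ]
tube 129 med [0.4651 0.2393 0.0605] circ [0.4661 0.2408] 0.0205 pix 233.5 203.0 [0.4648 0.2379 0.061 ]
```

View pics/s12c.png

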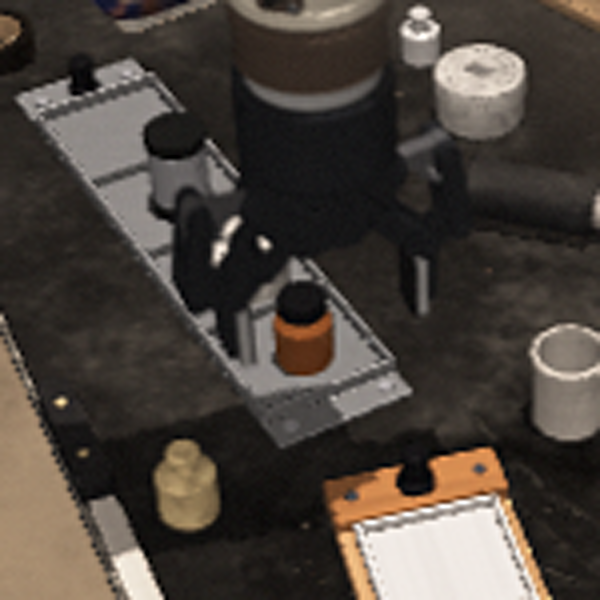

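```bash
python3 -m inch '[[-0.05,1,0,0,0,0,-1],[-0.05,1,0,0,0,0,-1],[-0.05,1,0,0,0,0,-1],[-0.05,1,0,0,0,0,-1],[-0.05,1,0,0,0,0,-1],[-0.05,1,0,0,0,0,-1],[-0.05,1,0,0,0,0,-1],[-0.05,1,0,0,0,0,-1]]'; python3 -m inch '[[0,1,0,0,0,0,-1],[0,1,0,0,0,0,-1],[0,1,0,0,0,0,-1],[0,0.8,0,0,0,0,-1],[0,0.6,0,0,0,0,-1],[0,0.4,0.2,0,0,0,-1],[0,0.1,0.2,0,0,0,-1],[0,0,0,0,0,0,-1]]'
python3 - <<'E'
from h import *
p=snap("wrist","w13"); snap("scene","s13")
for n in "w13","s13": tops(*ld(f"pics/{n}.npz"),G)
E
```

```text
clock: 25.9
eef_pos: [0.4521, -0.2232, 0.1054]
tool_rot: [1.0, -0.0, -0.0, -0.0]
ft_force: [0.4, 0.1, 0.4]
grip_width: 0.0853
clock: 26.7
eef_pos: [0.4523, -0.3437, 0.0944]
tool_rot: [1.0, -0.0, -0.001, -0.001]
ft_force: [-0.6, -0.1, -0.3]
grip_width: 0.0854
jar few 0
tin few 0
tube few 0
pot 8017 med [ 0.4505 -0.3421  0.055 ] circ [ 0.4503 -0.344 ] 0.026 pix 310.5 277.5 [ 0.4503 -0.3421  0.055 ]
jar few 0
tin few 0
tube few 0
pot 593 med [ 0.4514 -0.3465  0.0545] circ [ 0.4515 -0.3452] 0.0262 pix 337.2 400.2 [ 0.4512 -0.3471  0.055 ]
```

View pics/w13.png

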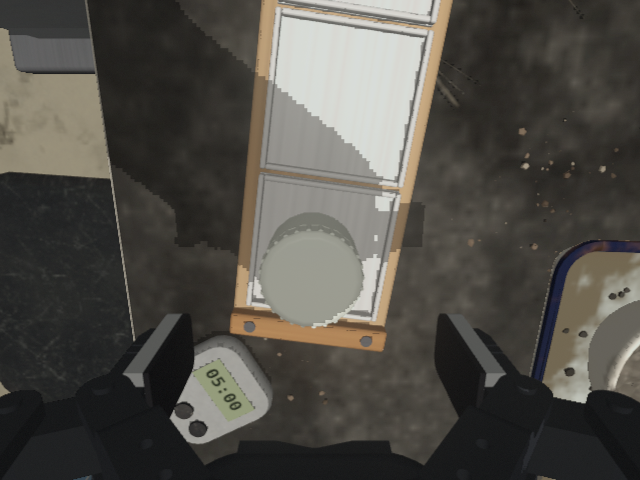

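Run:
```python
from h import *
z,K=ld("pics/w13.npz"); W=cloud(z,K)
for u,v in [(205,345),(240,345),(268,380),(230,385),(215,400),(200,350),(190,430),(260,410),(235,335)]: print(u,v,W[v,u].round(4))
z,K=ld("pics/scene0.npz"); W=cloud(z,K)
p=z["p"]
for u,v in [(327,456),(315,462),(340,456),(335,466),(325,453),(308,472),(347,462),(330,475)]: print("s",u,v,W[v,u].round(4),p[v,u])
m=(W[...,0]>.33)&(W[...,0]<.46)&(W[...,1]<-.39)&(W[...,1]>-.55)&(W[...,2]>.013)&(W[...,2]<.06)
print(m.sum(),W[m].min(0),W[m].max(0))
```

```text
205 345 [ 0.3848 -0.4039  0.0122]
240 345 [ 0.4054 -0.4067  0.0075]
268 380 [ 4.211e-01 -4.378e-01 -3.000e-04]
230 385 [ 0.3995 -0.4295  0.0165]
215 400 [ 0.3892 -0.4411  0.0158]
200 350 [ 0.3819 -0.4064  0.0137]
190 430 [ 0.372  -0.4625  0.0177]
260 410 [ 0.4173 -0.4492  0.0151]
235 335 [ 0.4009 -0.4042 -0.0005]
s 327 456 [ 0.4014 -0.4124  0.0174] [152 162 171]
s 315 462 [ 0.3795 -0.4134  0.017 ] [163 171 179]
s 340 456 [ 4.254e-01 -4.133e-01 -3.000e-04] [33 38 42]
s 335 466 [ 0.4059 -0.4328  0.0167] [116 155 151]
s 325 453 [ 0.4009 -0.4061  0.0168] [114 121 128]
s 308 472 [ 0.3628 -0.4229  0.0147] [157 164 173]
s 347 462 [ 4.311e-01 -4.277e-01  1.000e-04] [24 26 29]
s 330 475 [ 0.3923 -0.4426  0.0161] [117 161 157]
1035 [ 0.34964833 -0.45933972  0.01301692] [ 0.45976991 -0.39000028  0.02237562]
```

The timer at (230,390) lies beyond y = -0.40 and is 18 mm high, so it is clear of the fingers. Gripping the pot.

```bash
python3 -m inch '[[-0.03,0.08,0.6,0,0,0,-1],[0,0,0.7,0,0,0,-1],[0,0,0.7,0,0,0,-1],[0,0,0.6,0,0,0,-1],[0,0,0.35,0,0,0,-1],[0,0,0,0,0,0,-1],[0,0,0,0,0,0,1],[0,0,0,0,0,0,1]]'; python3 -m inch '[[0,0,0,0,0,0,1],[0,0,0,0,0,0,1],[0,0,0,0,0,0,1],[0,0,0,0,0,0,1],[0,0,0,0,0,0,1],[0,0,0,0,0,0,1],[0,0,0,0,0,0,1],[0,0,0,0,0,0,1]]'
python3 - <<'E'
from h import *
p=snap("scene","s14"); crop(p,270,390,330,450,5,"s14c")
E
```

```text
clock: 27.6
eef_pos: [0.4532, -0.3469, 0.0231]
tool_rot: [1.0, 0.0, 0.001, 0.001]
ft_force: [-0.7, -0.4, -0.0]
grip_width: 0.0593
clock: 28.4
eef_pos: [0.4534, -0.3472, 0.0234]
tool_rot: [1.0, -0.0, 0.001, 0.001]
ft_force: [0.6, -0.4, 4.9]
grip_width: 0.0481
```

View pics/s14c.png

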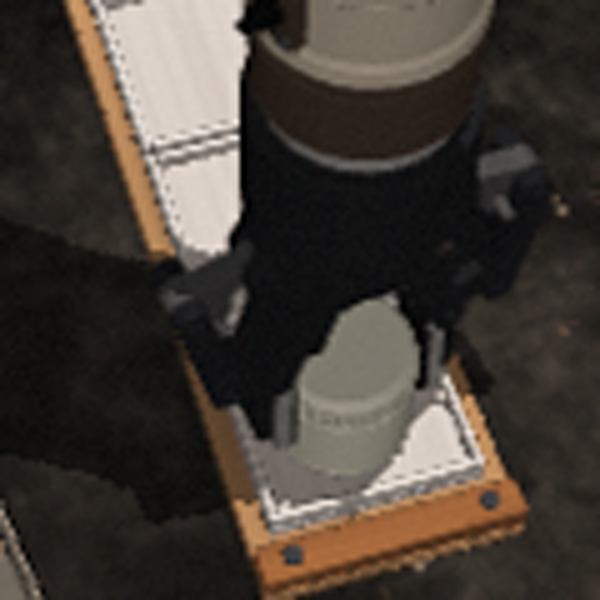

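```bash
python3 -m inch '[[0,0,-0.4,0,0,0,1],[0,0,-0.9,0,0,0,1],[0,0,-1,0,0,0,1],[0,0,-1,0,0,0,1],[0,-0.3,-0.2,0,0,0,1],[0,-0.6,0,0,0,0,1],[0,-0.9,0,0,0,0,1],[0,-1,0,0,0,0,1]]'; python3 -m inch '[[0,-1,0,0,0,0,1],[0,-1,0,0,0,0,1],[0,-1,0,0,0,0,1],[0,-1,0,0,0,0,1],[0,-1,0,0,0,0,1],[0,-1,0,0,0,0,1],[0,-1,0,0,0,0,1],[0,-1,0,0,0,0,1]]';  python3 -m inch '[[0,-1,0,0,0,0,1],[0,-1,0,0,0,0,1],[0,-1,0,0,0,0,1],[0,-1,0,0,0,0,1],[0,-1,0,0,0,0,1],[0,-1,0,0,0,0,1],[0,-1,0,0,0,0,1],[0,-1,0,0,0,0,1]]'; python3 -m inch '[[0,-1,0,0,0,0,1],[0,-1,0,0,0,0,1],[0,-1,0,0,0,0,1],[0,-1,0,0,0,0,1],[0,-1,0,0,0,0,1],[0,-1,0,0,0,0,1],[0,-0.9,0,0,0,0,1],[0,-0.6,0,0,0,0,1]]'
python3 -m inch '[[0,-0.3,0,0,0,0,1],[0,0,0,0,0,0,1],[0,0,0,0,0,0,1],[0,0,0,0,0,0,1],[0,0,0,0,0,0,1],[0,0,0,0,0,0,1],[0,0,0,0,0,0,1],[0,0,0,0,0,0,1]]'
python3 - <<'E'
from h import *
p=snap("scene","s15"); crop(p,190,340,170,320,4,"s15c"); q=snap("wrist","w15")
E
```

```text
clock: 29.25
eef_pos: [0.4509, -0.2742, 0.1075]
tool_rot: [1.0, -0.0, -0.002, -0.001]
ft_force: [0.4, 1.1, -1.8]
grip_width: 0.0484
clock: 30.05
eef_pos: [0.4501, -0.0742, 0.1077]
tool_rot: [1.0, 0.0, -0.002, -0.001]
ft_force: [-0.2, 0.1, -1.2]
grip_width: 0.0478
clock: 30.85
eef_pos: [0.4497, 0.1248, 0.1077]
tool_rot: [1.0, 0.0, -0.002, 0.0]
ft_force: [0.8, -0.3, -1.7]
grip_width: 0.0482
clock: 31.65
eef_pos: [0.45, 0.3121, 0.1075]
tool_rot: [1.0, 0.001, -0.002, 0.001]
ft_force: [0.7, -0.0, -0.3]
grip_width: 0.0485
clock: 32.45
eef_pos: [0.4526, 0.3183, 0.1097]
tool_rot: [1.0, -0.0, 0.0, -0.0]
ft_force: [-0.4, 0.8, -0.7]
grip_width: 0.0482
```

View pics/s15c.png

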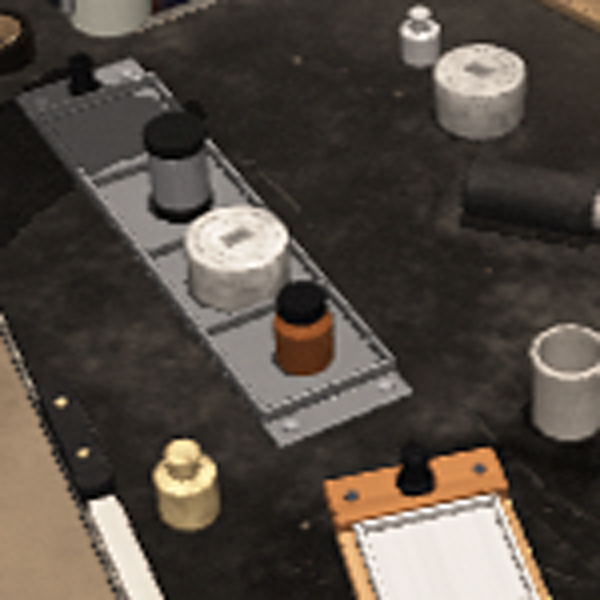

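View pics/w15.png

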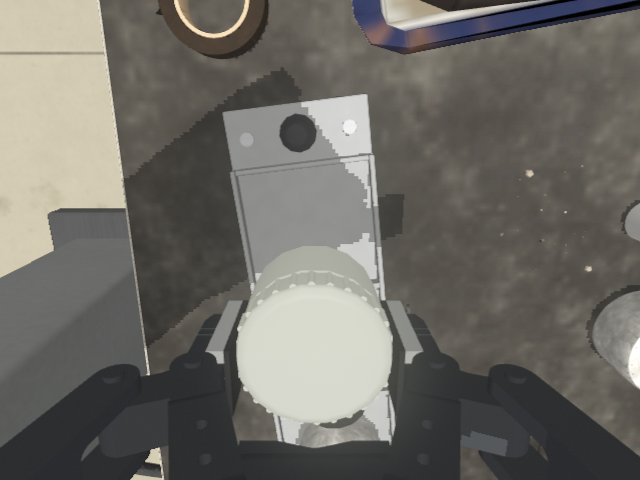

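```bash
python3 -m inch '[[0.04,-0.03,0.6,0,0,0,1],[0,0,0.7,0,0,0,1],[0,0,0.7,0,0,0,1],[0,0,0.7,0,0,0,1],[0,0,0.5,0,0,0,1],[0,0,0.35,0,0,0,1],[0,0,0.15,0,0,0,1],[0,0,0,0,0,0,1]]'
```

```text
clock: 33.35
eef_pos: [0.4534, 0.3192, 0.0168]
tool_rot: [1.0, -0.0, -0.0, 0.0]
ft_force: [-0.4, 1.2, -1.6]
grip_width: 0.0484
```

```bash
python3 -m inch '[[0.02,0,0.05,0,0,0,1],[0,0,0,0,0,0,1],[0,0,0,0,0,0,1],[0,0,0,0,0,0,-1],[0,0,0,0,0,0,-1],[0,0,0,0,0,0,-1],[0,0,0,0,0,0,-1],[0,0,0,0,0,0,-1]]';python3 -m inch '[[0,0,0,0,0,0,-1],[0,0,-0.3,0,0,0,-1],[0,0,-0.8,0,0,0,-1],[0,0,-1,0,0,0,-1],[0,0,-1,0,0,0,-1],[0,0.5,-1,0,0,0,-1],[0,1,-1,0,0,0,-1],[0,1,-1,0,0,0,-1]]'; python3 -m inch '[[0,1,0,0,0,0,-1],[0,1,0,0,0,0,-1],[0,1,0,0,0,0,-1],[0,1,0,0,0,0,-1],[0,1,0,0,0,0,-1],[0,1,0,0,0,0,-1],[0,1,0,0,0,0,-1],[0,0.6,0,0,0,0,-1]]'
python3 - <<'E'
from h import *
p=snap("scene","s16"); crop(p,190,340,170,320,4,"s16c"); snap("wrist","w16")
for n in ["s16","w16"]: tops(*ld(f"pics/{n}.npz"),dict(jar=(.482,.081,.051),tin=(.472,.16,.037),tube=(.463,.24,.061),pot=(.453,.32,.047)))
E
```

```text
clock: 34.15
eef_pos: [0.454, 0.3193, 0.0159]
tool_rot: [1.0, -0.0, 0.0, -0.0]
ft_force: [-0.8, 0.3, -0.5]
grip_width: 0.0853
clock: 34.95
eef_pos: [0.4538, 0.2564, 0.1698]
tool_rot: [1.0, 0.001, 0.0, -0.0]
ft_force: [0.1, -0.9, 0.6]
grip_width: 0.0853
clock: 35.75
eef_pos: [0.4538, 0.0652, 0.169]
tool_rot: [1.0, -0.001, 0.0, 0.0]
ft_force: [0.6, 0.6, 0.3]
grip_width: 0.0853
jar 92 med [0.4839 0.0796 0.0498] circ [0.4846 0.0803] 0.0153 pix 265.0 244.5 [0.4833 0.0779 0.051 ]
tin 342 med [0.4726 0.1569 0.036 ] circ [0.4724 0.1588] 0.0325 pix 248.5 229.5 [0.4721 0.158  0.037 ]
tube 83 med [0.4701 0.238  0.0602] circ [0.471  0.2387] 0.021 pix 236.5 203.0 [0.4713 0.2349 0.061 ]
pot few 15
jar 1411 med [0.4821 0.0836 0.0511] circ [0.4822 0.0828] 0.0144 pix 358.0 205.0 [0.4819 0.0834 0.051 ]
tin 7893 med [0.4708 0.1623 0.0367] circ [0.4712 0.1614] 0.0306 pix 341.0 75.0 [0.4706 0.1623 0.037 ]
tube few 0
pot few 0
```

View pics/s16c.png

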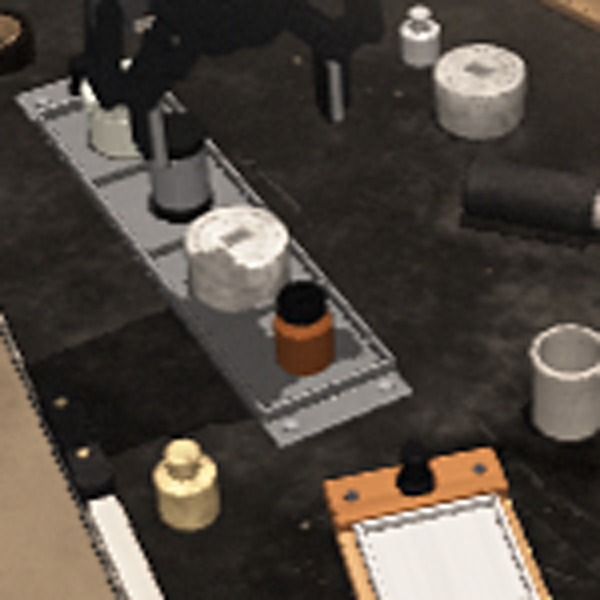

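View pics/w16.png

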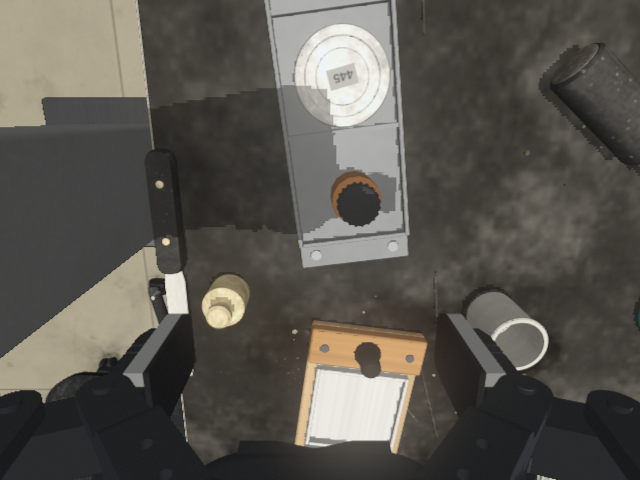

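```bash
python3 -m inch '[[0,1,-0.5,0,0,0,-1],[0,1,-0.5,0,0,0,-1],[0,1,0,0,0,0,-1],[0,1,0,0,0,0,-1],[0,1,0,0,0,0,-1],[0,1,0,0,0,0,-1],[0,0.6,0,0,0,0,-1],[0,0,0,0,0,0,-1]]'
python3 - <<'E'
from h import *
p=snap("scene","s17"); crop(p,190,310,170,290,5,"s17c"); crop(snap("side","d17"),180,290,180,290,5,"d17c")
for n in ["s17","d17"]: tops(*ld(f"pics/{n}.npz"),dict(jar=(.482,.081,.051),tin=(.472,.16,.037),tube=(.463,.24,.061),pot=(.453,.32,.047)))
z,K=ld("pics/w16.npz"); print([onplane(z,K,u,v,.012).round(4)[:2] for u,v in [(292,137),(399,124),(303,240),(406,232),(272,17),(391,3)]])
im=cv2.resize(p,None,fx=5,fy=5,interpolation=cv2.INTER_CUBIC); z,K=ld("pics/s17.npz")
o,yaw=(.4665,.2005),.122; c,s=np.cos(yaw),np.sin(yaw)
def P(x,y,h): u,v=proj(z,K,[o[0]+c*x-s*y,o[1]+s*x+c*y,h]); return int((u+.5)*5),int((v+.5)*5)
for y in (-.12,-.04,.04,.12):
    cv2.polylines(im,[np.array([P(a*.039,y+b*.0385,.012) for a,b in((-1,-1),(1,-1),(1,1),(-1,1))])],True,(0,0,255),1)
cv2.imwrite("pics/s17o.png",im[850:1450,950:1550])
E
```

```text
clock: 36.65
eef_pos: [0.4543, -0.0992, 0.1937]
tool_rot: [1.0, -0.001, 0.0, 0.0]
ft_force: [0.8, 0.6, 0.0]
grip_width: 0.0855
jar 84 med [0.4851 0.0788 0.0504] circ [0.4843 0.0795] 0.0157 pix 266.0 245.0 [0.4848 0.0754 0.051 ]
tin 35 med [0.4484 0.1606 0.036 ] circ [0.4733 0.1564] 0.0316 pix 243.1 229.2 [0.4611 0.1641 0.037 ]
tube 127 med [0.4642 0.2408 0.0609] circ [0.4638 0.2423] 0.0207 pix 233.5 203.0 [0.4648 0.2379 0.061 ]
pot 188 med [0.4563 0.3177 0.0465] circ [0.4564 0.3173] 0.0275 pix 220.6 190.8 [0.456  0.3168 0.047 ]
jar 49 med [0.4823 0.0801 0.0522] circ [0.4811 0.0801] 0.016 pix 251.5 235.5 [0.4834 0.0805 0.051 ]
tin 117 med [0.4753 0.1556 0.0384] circ [0.4725 0.1592] 0.032 pix 238.7 225.2 [0.4712 0.1588 0.037 ]
tube 21 med [0.4528 0.2431 0.0624] circ [0.4569 0.2464] 0.0177 pix 222.0 203.5 [0.4516 0.2484 0.061 ]
pot 103 med [0.4541 0.3174 0.0483] circ [0.4553 0.3183] 0.0275 pix 217.0 195.0 [0.4555 0.3193 0.047 ]
[array([0.4384, 0.124 ]), array([0.5131, 0.1325]), array([0.4453, 0.0483]), array([0.5229, 0.0543]), array([0.4268, 0.1997]), array([0.5037, 0.2075])]
```

View pics/s17o.png

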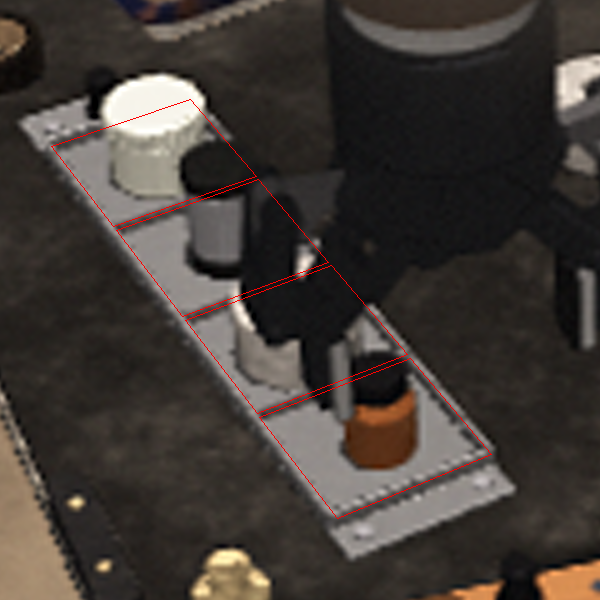

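View pics/s17c.png

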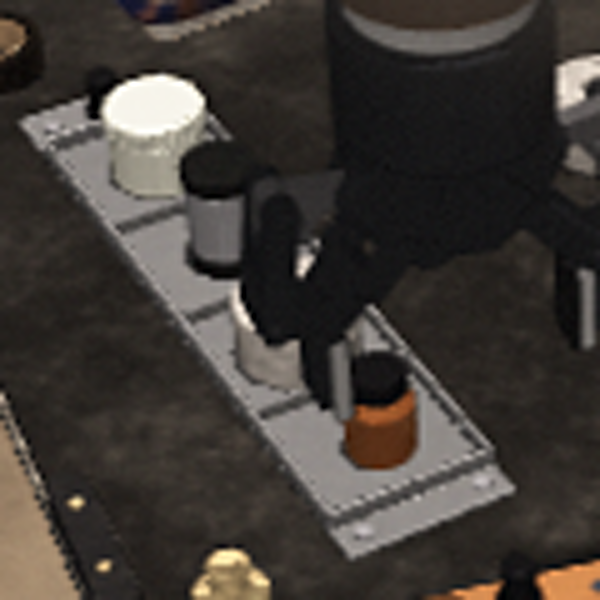

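Run:
```python
from h import *
z,K=ld("pics/w16.npz"); S=2.5; A=(250,0)
im=cv2.resize(z["p"],None,fx=S,fy=S,interpolation=cv2.INTER_CUBIC); raw=im.copy()
o,yaw=(.4665,.2045),.118; c,s=np.cos(yaw),np.sin(yaw)
def P(x,y,h): u,v=proj(z,K,[o[0]+c*x-s*y,o[1]+s*x+c*y,h]); return int((u+.5)*S),int((v+.5)*S)
for y in (-.12,-.04):
  for h,col in ((.012,(0,0,255)),(.003,(0,200,0))):
    cv2.polylines(im,[np.array([P(a*.039,y+b*.0385,h) for a,b in((-1,-1),(1,-1),(1,1),(-1,1))])],True,col,1)
y0,y1,x0,x1=0,int(280*S)-100,int(250*S),int(250*S)+400
cv2.imwrite("pics/w16o.png",np.hstack([raw[100:700,x0:x1],im[100:700,x0:x1]]))
```

```text
(no output)
```

View pics/w16o.png

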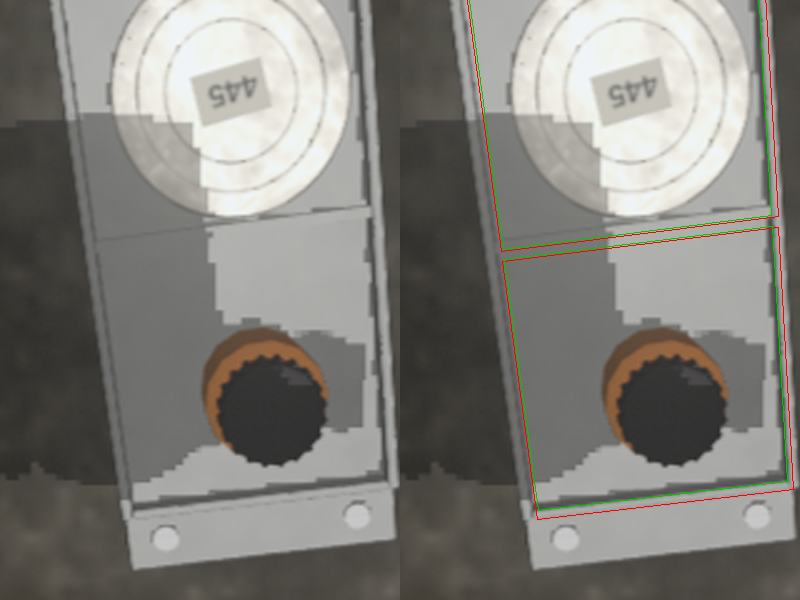

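The wrist view suggests the jar and tin sit several mm toward -y in their bays. I'll take a better overhead view to measure this.

```bash
python3 -m inch '[[0,-1,-0.6,0,0,0,-1],[0,-1,-0.6,0,0,0,-1],[0,-1,-0.6,0,0,0,-1],[0,-1,-0.6,0,0,0,-1],[0,-1,-0.6,0,0,0,-1],[0,-1,-0.6,0,0,0,-1],[0,-1,-0.6,0,0,0,-1],[0,-1,-0.3,0,0,0,-1]]';python3 -m inch '[[0,-1,0,0,0,0,-1],[0,-1,0,0,0,0,-1],[0,-0.8,0,0,0,0,-1],[0,-0.4,0,0,0,0,-1],[0,0,0,0,0,0,-1],[0,0,0,0,0,0,-1],[0,0,0,0,0,0,-1],[0,0,0,0,0,0,-1]]'
python3 - <<'E'
from h import *
p=snap("wrist","w18")
tops(*ld("pics/w18.npz"),dict(jar=(.482,.081,.051),tin=(.472,.16,.037),tube=(.463,.24,.061),pot=(.453,.32,.047)))
E
```

```text
clock: 37.55
eef_pos: [0.4539, 0.1042, 0.3075]
tool_rot: [1.0, 0.001, 0.001, -0.0]
ft_force: [-0.8, 0.3, 0.6]
grip_width: 0.0854
clock: 38.35
eef_pos: [0.454, 0.181, 0.3059]
tool_rot: [1.0, -0.001, 0.0, 0.0]
ft_force: [-0.7, 0.2, -0.4]
grip_width: 0.0852
jar 520 med [0.4819 0.084  0.0511] circ [0.4823 0.0827] 0.0146 pix 341.0 288.0 [0.4819 0.0839 0.051 ]
tin 2665 med [0.4709 0.1628 0.0367] circ [0.4712 0.1617] 0.0307 pix 330.5 211.0 [0.4707 0.1628 0.037 ]
tube 1385 med [0.4629 0.2441 0.0611] circ [0.4627 0.2436] 0.0189 pix 323.5 129.0 [0.4626 0.2441 0.061 ]
pot 2745 med [0.4533 0.3221 0.0469] circ [0.4537 0.3223] 0.0259 pix 313.6 36.8 [0.4538 0.3222 0.047 ]
```

View pics/w18.png

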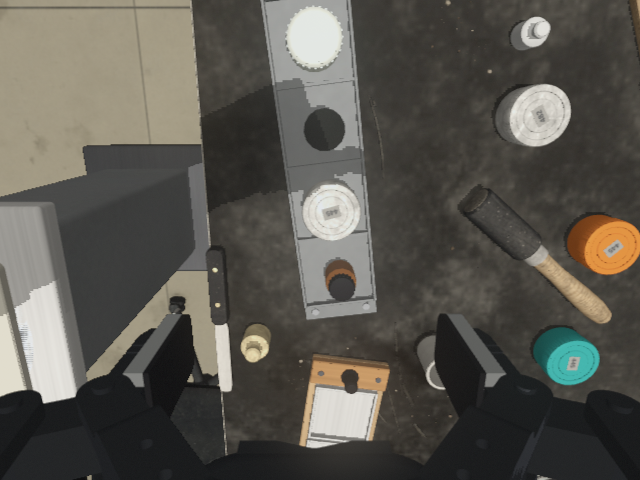

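Run:
```python
from h import *
p=cv2.imread("pics/w18.png"); S=3.6
a=cv2.resize(p[0:166,255:365],None,fx=S,fy=S,interpolation=cv2.INTER_CUBIC); b=cv2.resize(p[155:321,275:385],None,fx=S,fy=S,interpolation=cv2.INTER_CUBIC)
cv2.imwrite("pics/w18z.png",np.hstack([a,b]))
```

```text
(no output)
```

View pics/w18z.png

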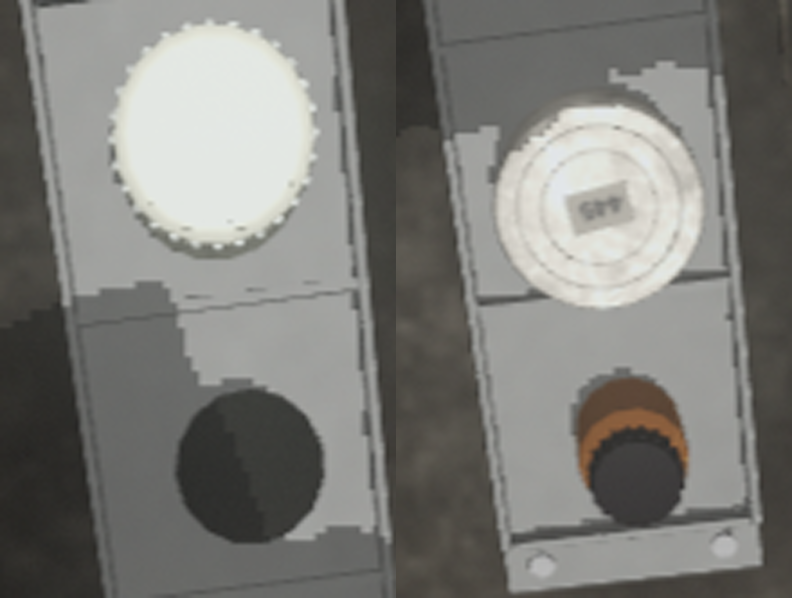

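Run:
```python
from h import *
z,K=ld("pics/w18.npz"); S=3.6
def px(x,y,a): ox,oy,sx=((255,0,0),(275,155,396))[a]; return (x-sx+.5)/S-.5+ox,(y+.5)/S-.5+oy
L={}
for n,q,r in [("d+",(78,325,0),(357,290,0)),("d0a",(105,597,0),(380,570,0)),("d0b",(445,43,1),(706,12,1)),("d-",(480,304,1),(729,276,1)),("end",(512,544,1),(748,514,1)),
  ("Lwall inner top/bot",(38,10,0),(104,590,0)),("Rwall",(335,60,0),(380,570,0)),("LwallB",(440,60,1),(510,535,1)),("RwallB",(714,60,1),(748,510,1))]:
    A=onplane(z,K,*px(*q),.012)[:2];B=onplane(z,K,*px(*r),.012)[:2]; print(n,A.round(4),B.round(4),"mid",((A+B)/2).round(4),"len",np.linalg.norm(A-B).round(4))
```

```text
d+ [0.4167 0.2801] [0.4934 0.289 ] mid [0.455  0.2846] len 0.0772
d0a [0.4224 0.2059] [0.5021 0.2135] mid [0.4622 0.2097] len 0.08
d0b [0.4271 0.2047] [0.5026 0.2135] mid [0.4648 0.2091] len 0.0761
d- [0.4362 0.1255] [0.5121 0.1343] mid [0.4742 0.1299] len 0.0764
end [0.4455 0.0449] [0.5211 0.0553] mid [0.4833 0.0501] len 0.0763
Lwall inner top/bot [0.4084 0.3573] [0.4222 0.2079] mid [0.4153 0.2826] len 0.1501
Rwall [0.4861 0.3456] [0.5021 0.2135] mid [0.4941 0.2795] len 0.1331
LwallB [0.4255 0.1998] [0.4449 0.048 ] mid [0.4352 0.1239] len 0.153
RwallB [0.5054 0.1997] [0.521  0.0567] mid [0.5132 0.1282] len 0.1438
```

Measured in the same wrist view, the bay centres and the samples differ by about (+2.5, -5) mm. The scene camera says about (+2, -2). There's plenty of time, so I'll nudge each sample about 4 mm towards +y, starting with the tin, which has the least room.

```bash
python3 -m inch '[[0.1,0.1,1,0,0,0,-1],[0.1,0.1,1,0,0,0,-1],[0.1,0.1,1,0,0,0,-1],[0.1,0.1,1,0,0,0,-1],[0.1,0.1,1,0,0,0,-1],[0.1,0.1,1,0,0,0,-1],[0.09,0.18,1,0,0,0,-1],[0,0,1,0,0,0,-1]]'; python3 -m inch '[[0,0,0.9,0,0,0,-1],[0,0,0.6,0,0,0,-1],[0,0,0.3,0,0,0,-1],[0,0,0,0,0,0,-1],[0,0,0,0,0,0,-1],[0,0,0,0,0,0,-1],[0,0,0,0,0,0,-1],[0,0,0,0,0,0,-1]]'
```

```text
clock: 39.2
eef_pos: [0.4717, 0.1613, 0.105]
tool_rot: [1.0, -0.001, 0.0, 0.0]
ft_force: [0.0, -0.4, -0.3]
grip_width: 0.0852
clock: 40.0
eef_pos: [0.4717, 0.1624, 0.0615]
tool_rot: [1.0, 0.0, 0.001, -0.0]
ft_force: [0.9, -0.9, -0.7]
grip_width: 0.0855
```

```bash
python3 -m inch '[[0,0,0.6,0,0,0,-1],[0,0,0.6,0,0,0,-1],[0,0,0.5,0,0,0,-1],[0,0,0.28,0,0,0,-1],[0,0,0,0,0,0,-1],[0,0,0,0,0,0,1],[0,0,0,0,0,0,1],[0,0,0,0,0,0,1]]'; python3 -m inch '[[0,0,0,0,0,0,1],[0,0,0,0,0,0,1],[0,0,0,0,0,0,1],[0,0,-0.16,0,0,0,1],[-0.04,-0.09,0,0,0,0,1],[-0.04,-0.09,0,0,0,0,1],[0,0,0,0,0,0,1],[0,0,0,0,0,0,1]]'
```

```text
clock: 40.8
eef_pos: [0.4723, 0.1627, 0.0125]
tool_rot: [1.0, 0.0, 0.001, -0.0]
ft_force: [0.2, -0.8, 3.7]
grip_width: 0.0595
clock: 41.6
eef_pos: [0.4689, 0.1668, 0.015]
tool_rot: [1.0, 0.0, -0.0, 0.0]
ft_force: [0.1, 0.8, -1.8]
grip_width: 0.0593
```

```bash
python3 -m inch '[[0,0,0.08,0,0,0,1],[0,0,0.05,0,0,0,1],[0,0,0,0,0,0,1],[0,0,0,0,0,0,-1],[0,0,0,0,0,0,-1],[0,0,0,0,0,0,-1],[0,0,0,0,0,0,-1],[0,0,0,0,0,0,-1]]'; python3 -m inch '[[0,0,-0.2,0,0,0,-1],[0,0,-0.5,0,0,0,-1],[0,0,-0.8,0,0,0,-1],[0,0,-1,0,0,0,-1],[0,0,-1,0,0,0,-1],[0,0,-0.5,0,0,0,-1],[0,0,0,0,0,0,-1],[0,0,0,0,0,0,-1]]'
python3 - <<'E'
from h import *
p=snap("wrist","w19")
tops(*ld("pics/w19.npz"),dict(jar=(.482,.081,.051),tin=(.472,.16,.037),tube=(.463,.24,.061),pot=(.453,.32,.047)))
E
```

```text
clock: 42.4
eef_pos: [0.4693, 0.1667, 0.012]
tool_rot: [1.0, -0.0, -0.0, 0.0]
ft_force: [-0.2, 1.1, 0.3]
grip_width: 0.0856
clock: 43.2
eef_pos: [0.4692, 0.1668, 0.1121]
tool_rot: [1.0, 0.0, 0.0, -0.0]
ft_force: [-0.1, -0.9, -0.8]
grip_width: 0.0856
jar 1605 med [0.4822 0.0849 0.051 ] circ [0.4821 0.0832] 0.0146 pix 336.5 396.5 [0.4821 0.0852 0.051 ]
tin 8607 med [0.469  0.1677 0.0367] circ [0.4691 0.166 ] 0.0306 pix 313.6 254.3 [0.4688 0.1678 0.037 ]
tube 5694 med [0.4629 0.2444 0.0611] circ [0.4629 0.2438] 0.0191 pix 300.5 109.0 [0.4629 0.2444 0.061 ]
pot few 0
```

View pics/w19.png

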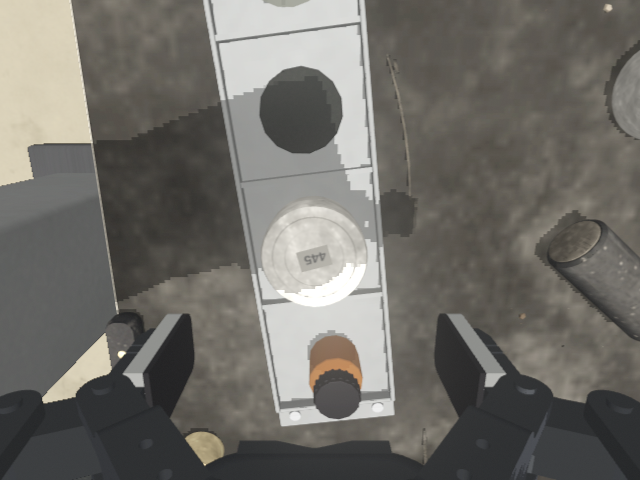

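```bash
python3 -m inch '[[0,0.5,-1,0,0,0,-1],[0,1,-1,0,0,0,-1],[0,1,-1,0,0,0,-1],[0,1,-1,0,0,0,-1],[0,1,-1,0,0,0,-1],[0,1,-0.5,0,0,0,-1],[0,0.5,0,0,0,0,-1],[0,0,0,0,0,0,-1]]'
python3 - <<'E'
from h import *
p=snap("scene","s20"); crop(p,190,340,170,320,4,"s20c")
tops(*ld("pics/s20.npz"),dict(jar=(.482,.081,.051),tin=(.47,.164,.037),tube=(.463,.24,.061),pot=(.453,.32,.047)))
E
```

```text
clock: 44.05
eef_pos: [0.4687, 0.0157, 0.2483]
tool_rot: [1.0, -0.001, -0.001, -0.0]
ft_force: [0.1, 0.5, -0.2]
grip_width: 0.0854
jar 93 med [0.4852 0.0792 0.0503] circ [0.4845 0.0812] 0.0155 pix 265.0 244.5 [0.4833 0.0779 0.051 ]
tin 342 med [0.4707 0.1618 0.0363] circ [0.472  0.1628] 0.0316 pix 247.5 229.5 [0.47   0.1589 0.037 ]
tube 131 med [0.4656 0.2398 0.0608] circ [0.4648 0.2394] 0.0211 pix 233.5 203.0 [0.4648 0.2379 0.061 ]
pot 192 med [0.4568 0.3178 0.0461] circ [0.456  0.3185] 0.0294 pix 220.5 191.0 [0.4556 0.316  0.047 ]
```

View pics/s20c.png

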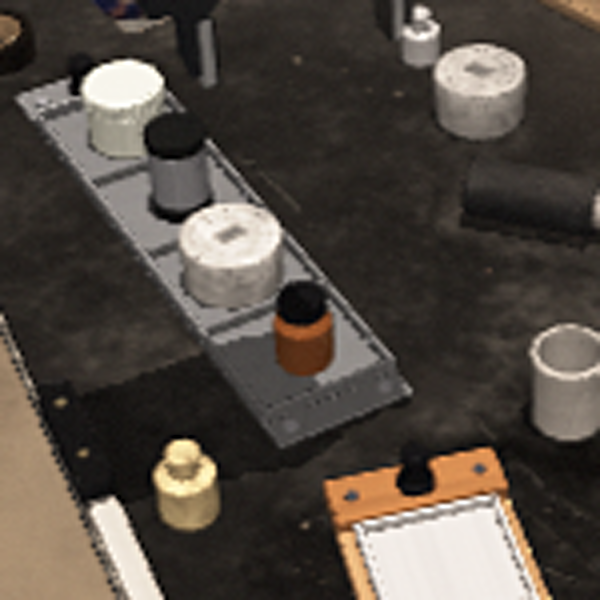

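All four stand upright, one per bay. From the metal peg at crop (80,75) they run pot (125,105), tube (177,165), tin (232,255), jar (303,328). The gripper is clear of everything.

```bash
python3 -c "
from workcell import bot
print(bot.job_done(), bot.get_obs()['clock'])"
```

```text
the job is handed in; nothing more can be done
the job is handed in; nothing more can be done
```

All four samples are in the grey metal rack in reverse order, and I handed the job in at about 44 s of the 112 s allowed. Counted from the metal rack's peg they now stand pot, tube, tin, jar; from the wooden rack's peg they had stood jar, tin, tube, pot.

- **Last checks:** the final scene picture shows one sample per bay, all upright, with top heights as expected. The gripper was open and clear of everything. Wrist force readings stayed under about 20 N.
- **Where the cameras disagreed:** the two views differ by 3–5 mm along the row. The wrist camera put every sample 4–6 mm off its bay centre, towards the wooden rack. The scene camera put them only 1–4 mm off.
- **What I corrected:** I moved the tin, which had the least room, about 4.5 mm and re-measured it within about 1–2 mm of its bay centre in the wrist view. I left the pot, tube and jar where they were. By the wrist camera they are about 4–6 mm off the middle of their bays, which are 77–78 mm wide.

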